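# Vacuum leak test of sealed sample vials

## Task

Leak-test the sealed sample vials before they are sent off: put every capped vial from the bench into the clear chamber of the vacuum station, setting the glass down rather than dropping it, then close the chamber with its bayonet lid (lugs through the slots, push down on the seal, turn clockwise to the stop). Only then pump the hand lever with full strokes until the gauge needle stays in the green band, leave the lever up and the vials locked in under vacuum, and do not disturb the other things on the bench.

Things in the scene. Friction and masses are not known exactly. Their poses are not given: they have to be found in the camera images.
- sample_0: capped clear sample vial with a blue cap, 24 mm across, 50 mm tall, 18 g; may be absent. Origin at the centre of its underside, z axis up through the cap (the cap, 23.6 mm across, is the top 11 mm; knocked over, it lies with its middle 12 mm up). It need not stand. Starts upright on the bench in front of the station
- sample_1: capped clear sample vial with a green cap, 24 mm across, 50 mm tall, 18 g; may be absent. Origin at the centre of its underside, z axis up through the cap (the cap, 23.6 mm across, is the top 11 mm; knocked over, it lies with its middle 12 mm up). It need not stand. Starts upright on the bench in front of the station
- sample_2: capped clear sample vial with a white cap, 24 mm across, 50 mm tall, 18 g; may be absent. Origin at the centre of its underside, z axis up through the cap (the cap, 23.6 mm across, is the top 11 mm; knocked over, it lies with its middle 12 mm up). It need not stand. Starts upright on the bench in front of the station
- sample_3: capped clear sample vial with a blue cap, 24 mm across, 50 mm tall, 18 g; may be absent. Origin at the centre of its underside, z axis up through the cap (the cap, 23.6 mm across, is the top 11 mm; knocked over, it lies with its middle 12 mm up). It need not stand. Starts upright on the bench in front of the station
- sample_4: capped clear sample vial with a green cap, 24 mm across, 50 mm tall, 18 g; may be absent. Origin at the centre of its underside, z axis up through the cap (the cap, 23.6 mm across, is the top 11 mm; knocked over, it lies with its middle 12 mm up). It need not stand. Starts upright on the bench in front of the station
- station: vacuum leak-test station, one fixed unit on a grey plate: a round clear chamber, open on top, and 172 mm to its right (station -y) a white hand pump with lever and gauge. Origin on the bench under the chamber's centre, z up, x away from the robot at yaw 0 (yaw varies by 0.2). Pump body 158 mm high, gauge 225 mm
- chamber_floor (a point): centre of the chamber's floor, 18 mm above the bench. The chamber is 120 mm across inside, its clear wall ends 70 mm above the bench
- collar (a point): centre of the top of the aluminium collar on the chamber, 162 mm across, 90 mm above the bench. Four inward tabs lie on the station's +x, +y, -x, -y axes, each 49 degrees wide with a red mark, 140 mm between facing tabs, undersides 83 mm above the bench; between them, on the diagonals (45, 135.. degrees), four slots 41 degrees wide for the lid's lugs
- seal_top (a point): centre of the free top of the sprung black rubber seal ring under the collar, 80 mm above the bench. It gives 3.5 mm: about 5 N to start, 10 N at 2 mm, 14 N at the bottom. In the groove under each tab a stop ends the lid's clockwise turn with the lugs centred under the tabs
- lid: the chamber's loose aluminium bayonet lid, 280 g: disc 136 mm across, four dark lugs out to 147 mm across, 5 mm thick, 28 degrees wide, on its own +x, +y, -x, -y (red marks); black round ribbed knob 50 mm across, 18 to 46 mm above the underside. Origin at the centre of the underside, z up. Starts on the bench at the left, knob up
- lid_knob (a point): centre of the lid's knob, 32 mm above the lid's underside. To lock the lid: hold it 45 degrees off the station (any quarter turn), lower it onto the seal (underside 80 mm above the bench), push it 2 to 3.5 mm further down, turn it 45 degrees clockwise seen from above to the stop (lid axes along the station's axes), let go: the seal presses it up against the tabs (underside at about 78 mm)
- pump_lever (a joint): angle of the hand lever in rad: 0 = up (a spring holds it there), 0.75 = right down on its stop. Its arms, 155 mm long from the shaft, point to station -x and stand 0.48 rad above level at 0. Pushing the bar down takes 3 to 8 N. A full stroke is past 0.65, then all the way up again; short strokes may count for nothing
- lever_bar (a point): middle of the lever's black rubber bar (20 mm thick, 96 mm long, parallel to station y); moves with the lever in an arc, about 112 mm downward for a full stroke
- lever_hinge (a point): middle of the pump shaft on which the lever turns, parallel to station y, 105 mm above the bench
- gauge_needle (a joint): gauge needle in rad: 0 = rest (down to the left), grows clockwise. Green band 2.76 to 4.40. With the lid locked each full stroke adds about 0.61, which stays; with the lid off or not locked the needle falls back to 0 as the lever goes up. Five strokes reach the band; after six the pump is at its limit
- gauge_face (a point): centre of the gauge's white face, 77 mm across, on top of the pump, tilted back to be read from the robot's side
- oil_bottle: bystander: small white bottle with a red cap and yellow label, 26 mm across, 50 mm tall; origin under its centre
- tally_counter: bystander: white hand tally counter, 29 x 42 x 45 mm
- cover_slips: bystander: small box with a blue lid, 31 x 31 x 14 mm
- pen_3: bystander: white pen with a red tip lying at the bench's front edge, 145 mm long
- forceps: bystander: steel forceps lying flat near the front edge, 132 mm long, 9 mm high
- pen_1: bystander: black and white marker lying at the left, 135 mm long

How it is judged:
On the way, in this order (a step that is already met when the one before it is completed fails the run):
1. every vial from the bench is in the chamber (horizontal distance between each of sample_0, sample_1, sample_2, sample_3, sample_4 and chamber_floor below 0.06 m and z of sample_0 in the frame of station between 0.01 and 0.045 m and z of sample_1 in the frame of station between 0.01 and 0.045 m and z of sample_2 in the frame of station between 0.01 and 0.045 m and z of sample_3 in the frame of station between 0.01 and 0.045 m and z of sample_4 in the frame of station between 0.01 and 0.045 m), for 0.2 s.
2. the lid is locked on the chamber before any vacuum is drawn (horizontal distance between lid and station below 0.005 m and z of lid in the frame of station below 0.0815 m and angle between lid's own z axis and vertical below 0.04 rad and (angle between the x axis of lid and the x axis of station, either way round below 0.14 rad or angle between the x axis of lid and the y axis of station, either way round below 0.14 rad) and value of joint gauge_needle below 0.5 rad), for 0.2 s.
3. the lever has been pumped until the needle is in the green band (value of joint gauge_needle above 2.76 rad), for 0.2 s.
At the end, for the whole second after the job is handed in: Every present vial is in the chamber, standing or lying, its underside at most 27 mm above the floor; the lid is centred within 5 mm under the tabs and turned to its stop within 8 degrees; the needle is in the green band (2.76 to 4.40 rad); the lever is up (below 0.1 rad); all at rest (all of step 1 and horizontal distance between lid and station below 0.005 m and z of lid in the frame of station below 0.0815 m and angle between lid's own z axis and vertical below 0.04 rad and (angle between the x axis of lid and the x axis of station, either way round below 0.14 rad or angle between the x axis of lid and the y axis of station, either way round below 0.14 rad) and value of joint gauge_needle between 2.76 and 4.4 rad and value of joint pump_lever below 0.1 rad and linear speed of each of sample_0, sample_1, sample_2, sample_3, sample_4, lid below 0.03 m/s); the robot touches nothing.
It fails at once if a bystander (bottle, tally counter, small box, pen, forceps or marker) is pushed more than 4 cm from its place (distance of any of oil_bottle, tally_counter, cover_slips, pen_3, forceps, pen_1 from where it was at the start of the episode above 0.04 m).
It fails at once if a glass vial is dropped or flung (it moves faster than 1.3 m/s) (linear speed of any of sample_0, sample_1, sample_2, sample_3, sample_4 above 1.3 m/s).
Of sample_0, sample_1, sample_2, sample_3, sample_4 only 2 to 4 are there at a start; the rules pass over those that are not, and their reading is None.
At some moment in a run one of sample_0, sample_1, sample_2, sample_3, sample_4, lid may be knocked a few centimetres aside while the robot is not near it.
It also fails if it takes over 210 s, if anything falls off the work surface, if the arm or the gripper's body presses on something with over 40 N, if the wrist force passes 120 N, or if a joint passes its speed limit or range.

## Robot

A 6-joint arm with a two-finger parallel gripper is mounted at the origin on a cart in front of the work surface, level with it; the furniture and walls round the work are solid. World frame = base frame: x ahead of the robot, y to its left, z up, the work surface at z = 0. Lengths are in m, angles in rad, forces in N, time in s.
With the tool pointing down it reaches from about 0.3 to 0.775 m from the base axis. Payload 14.6 kg.
Tool frame: the origin (TCP) lies on the centre line of the jaws, within the pads' length; the fingertips stand 14 mm ahead of it and the grasp point (between the pads) lies 5 mm behind it; z points along the fingers, y is the direction in which the jaws open and shut (so a half turn about z gives the same grasp; the last joint's range is limited). The gripper opens to 94 mm and grips with 3 to 60 N. Pads are 16 mm wide; open, the fingers measure 119 mm over their backs; the gripper's body (75 mm by 177 mm) begins 78 mm behind the grasp point.
Start: joints at [-1.379, 0.3, 1.521, -0, 1.321, -0.067], TCP at [0.141, -0.532, 0.18] pointing down, gripper open.
Joint ranges: [-3.03, 3.03], [-0.79, 2.21], [0.23, 2.52], [-1.04, 4.18], [0, 3.07], [-2.55, 2.55]. Speed limits (rad/s): [2.22, 2.22, 2.57, 3.14, 3.14, 3.14].

## Interface

Orientations are given as a unit quaternion [w, x, y, z].
In Python, from cell import * gives the robot as it stands.
- The arm moves only by the shell command python3 -m inch 'ROWS' [FORCE]. ROWS is JSON, a list of rows, each a list of 7 numbers: the shift along the tool's x, y, z in m, then the turn, a rotation vector about the tool's x, y, z in degrees, then the finger opening in m, from 0 to 0.094. In form: [[dx, dy, dz, wx, wy, wz, hand], ...]. A call has 1 to 12 rows; each row is the pose to reach, as a shift and turn from the pose commanded when the call began, along the tool's axes at that moment; what a row does not reach only later rows make up. A row lasts 1/12 s, in which the tool goes at most 41.7 mm and 7.16 degrees, less where a joint would pass 70% of its speed; a pose out of reach is approached as far as the arm can. A call with a gripper value outside its range is refused whole. The fingers move at their own pace and stop on an object; FORCE is the grip in N (left out, the last holds). Time passes only in rows, so rows that repeat a pose let the fingers close. It gives the time, the measured TCP pose, the force and the opening at its end, in the units of the state.
- get_state(): the state, without advancing time (a new reading comes with each control period).
- grab_frame(name): name is "scene" or "side" or "wrist"; returns the picture (400x640x3 uint8, blue, green, red); there is no depth.
- camera_model(name): a dict with "intrinsics" (3x3 intrinsics, pixels), "R" (3x3) and "t" (3): a world point X has camera coordinates R X + t; the wrist camera has in their place "T_tool_cam" (4x4, takes a point from camera to tool coordinates, whose origin is the TCP and whose axes are the flange's). Camera axes: x right, y down, z forward; pixel columns grow to the right and rows downward; lengths in m; the calibration is good to about 2 mm. The wrist camera is an equidistant fisheye: a pixel r from the principal point sees the ray r / f radians off the axis. A picture is of the moment at which its call begins: read the wrist's pose just before it. camera_model takes no time and is no camera call.
- hand_in(): hands the job in, once; it reports no verdict.
The state is a dict: "time_s": time; "joints": joint angles; "qd": joint speeds; "tau": joint torques, N m; "eef_pos": TCP position; "ee_rot": TCP orientation; "wrist_force": force on the tool from outside, world axes, zero at the start; "ft_torque": the same for the moment, N m; "finger_gap": finger opening in m.
Only numpy, scipy, OpenCV 4.12 (cv2) and the standard library are available. Lean on these libraries where they do the work, as an engineer would, in place of code of your own. Each camera call takes 0.05 s, during which the arm holds its last target. There are 200 camera calls.

## Working session

There is one attempt and no reset: what is moved stays moved. The work goes in short steps, Python scripts to look and compute and a shell command to move; the robot and the scene stay as the last step left them, time stands still between calls to the robot, and variables do not carry over. Pictures are saved under pics/ and viewed, about 12 in all and at most 16, crops included, and the job is handed in when it is done.

```bash
mkdir -p pics; ls
cat > h.py <<'E'
from cell import *
import numpy as np, cv2
from scipy.spatial.transform import Rotation as Rn
def tool():
    s=get_state(); q=s["ee_rot"]; return np.array(s["eef_pos"]), Rn.from_quat([q[1],q[2],q[3],q[0]]).as_matrix()
def ray(name,u,v,pose=None):
    m=camera_model(name); K=np.array(m["intrinsics"])
    x=(u-K[0,2])/K[0,0]; y=(v-K[1,2])/K[1,1]
    if name=="wrist":
        r=np.hypot(x,y); d=np.array([x/r*np.sin(r),y/r*np.sin(r),np.cos(r)]) if r>1e-9 else np.array([0,0,1.])
        T=np.array(m["T_tool_cam"]); p,R=pose
        return p+R@T[:3,3], R@T[:3,:3]@d
    R=np.array(m["R"]); t=np.array(m["t"]); return -R.T@t, R.T@np.array([x,y,1.])
def onz(name,u,v,z,pose=None):
    o,d=ray(name,u,v,pose); return o+d*(z-o[2])/d[2]
def proj(name,X,pose=None):
    m=camera_model(name); K=np.array(m["intrinsics"])
    if name=="wrist":
        T=np.array(m["T_tool_cam"]); p,R=pose
        c=T[:3,:3].T@(R.T@(np.array(X)-p)-T[:3,3]); th=np.arctan2(np.hypot(c[0],c[1]),c[2]); a=np.arctan2(c[1],c[0])
        return np.array([K[0,2]+K[0,0]*th*np.cos(a),K[1,2]+K[1,1]*th*np.sin(a)])
    c=np.array(m["R"])@np.array(X)+np.array(m["t"]); c=K@c; return c[:2]/c[2]
def snap(name,fn):
    pose=tool(); im=grab_frame(name); cv2.imwrite("pics/"+fn,im); return im,pose
def to_tool(X,dz=None):
    p,R=tool(); return R.T@(np.array(X)-p)
E
python3 - <<'E'
from h import *
for n in("scene","side","wrist"):
    snap(n,n+"0.png"); m=camera_model(n); print(n,{k:np.round(v,3).tolist() for k,v in m.items() if k!='name' and not isinstance(v,str)})
print(get_state())
E
```

```text
pics
scene {'intrinsics': [[378.494, 0.0, 318.722], [0.0, 378.494, 200.253], [0.0, 0.0, 1.0]], 'R': [[-0.693, -0.721, -0.015], [-0.532, 0.525, -0.664], [0.487, -0.453, -0.747]], 't': [0.383, 0.342, 1.016]}
side {'intrinsics': [[376.313, 0.0, 318.086], [0.0, 376.313, 197.047], [0.0, 0.0, 1.0]], 'R': [[0.916, -0.401, 0.028], [-0.14, -0.385, -0.912], [0.377, 0.831, -0.409]], 't': [-0.495, 0.205, 1.038]}
wrist {'intrinsics': [[309.707, 0.0, 315.913], [0.0, 309.707, 200.722], [0.0, 0.0, 1.0]], 'T_tool_cam': [[0.001, -0.958, -0.287, 0.085], [1.0, 0.0, 0.002, -0.0], [-0.001, -0.287, 0.958, -0.204], [0.0, 0.0, 0.0, 1.0]]}
{'time_s': 0.15, 'joints': array([-1.37857955e+00,  3.00318605e-01,  1.52142528e+00,  7.51932102e-06,
        1.32070229e+00, -6.66093060e-02]), 'qd': array([-4.55499781e-04, -2.04953340e-03, -5.07836817e-04,  2.53426020e-05,
        2.11941885e-04,  1.87298395e-03]), 'tau': array([-1.20229779e-03, -5.31965518e+01, -3.52822530e+01,  7.07778940e-02,
        2.35996151e-02, -6.82911195e-05]), 'eef_pos': array([ 0.14072289, -0.53146751,  0.1792359 ]), 'ee_rot': array([-4.26147908e-04,  9.91637843e-01,  1.29051178e-01, -2.31494323e-05]), 'wrist_force': array([ 0.79290138,  0.06306405, -0.76529825]), 'ft_torque': array([-0.0096117 ,  0.01371695, -0.01320853]), 'finger_gap': 0.09432744940855485}
```

View pics/scene0.png

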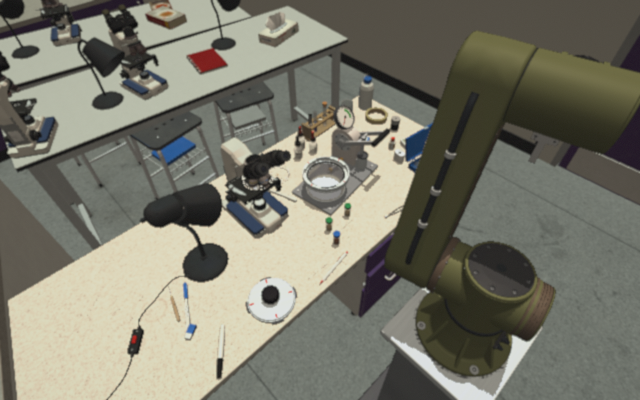

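View pics/side0.png

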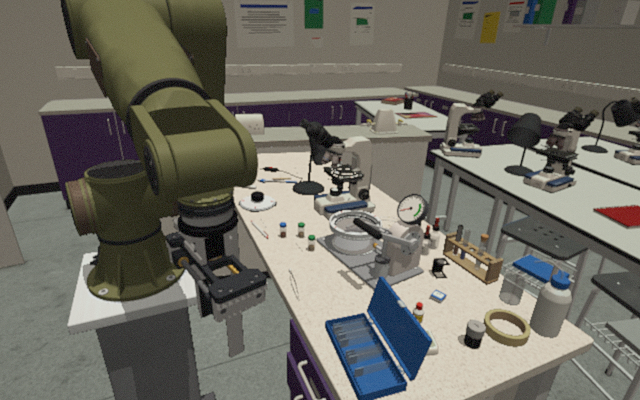

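The scene view shows the lid at about (271,297), the chamber at (326,180), green caps at (348,206) and (329,219), and a blue cap at (337,234). The side view shows the same three vials at (283,226), (301,226) and (312,238), with the lever towards the robot. Next I'll turn these into positions.

Run:
```python
from h import *
for n in("scene","side"):
    im=cv2.imread(f"pics/{n}0.png"); hsv=cv2.cvtColor(im,cv2.COLOR_BGR2HSV)
    for c,lo,hi in(("g",(50,90,30),(85,255,255)),("b",(105,120,40),(125,255,255)),("r",(0,120,60),(8,255,255))):
        k,_,st,ce=cv2.connectedComponentsWithStats(cv2.inRange(hsv,lo,hi))
        for i in range(1,k):
            p=onz(n,*ce[i],0.045)
            if 8<st[i][4]<400 and 0.2<p[0]<0.95 and abs(p[1])<.8: print(n,c,ce[i].round(1),st[i][4],p.round(3))
for u,v,z in((271,294,.046),(271,300,.01),(326,172,.09)): print(onz("scene",u,v,z).round(3))
print("side",onz("side",257,195,.046).round(3),onz("side",356,228,.09).round(3))
```

```text
scene g [347.2 205.8] 20 [ 0.487 -0.068  0.045]
scene g [328.8 219.9] 23 [0.487 0.018 0.045]
scene b [412.1 166. ] 26 [ 0.452 -0.373  0.045]
scene b [336.1 233.9] 22 [0.432 0.041 0.045]
scene b [185.1 290.1] 30 [0.59  0.479 0.045]
scene b [191.3 328.3] 43 [0.482 0.525 0.045]
scene r [311.8 133.6] 13 [ 0.845 -0.244  0.045]
scene r [392.7 138.4] 9 [ 0.6   -0.447  0.045]
scene r [133.7 339.2] 44 [0.56  0.646 0.045]
side g [418.1 209.5] 23 [ 0.919 -0.025  0.045]
side g [300.9 224.4] 19 [0.487 0.019 0.045]
side g [311.2 237.1] 23 [ 0.487 -0.068  0.045]
side b [282.6 224.5] 19 [0.431 0.039 0.045]
side b [438.8 297.2] 16 [ 0.663 -0.44   0.045]
side r [436.5 222. ] 26 [ 0.918 -0.125  0.045]
side r [427.2 230.2] 21 [ 0.851 -0.16   0.045]
side r [418.9 305.6] 34 [ 0.599 -0.446  0.045]
[0.413 0.315 0.046]
[0.416 0.318 0.01 ]
[ 0.617 -0.097  0.09 ]
side [0.416 0.292 0.046] [ 0.6   -0.137  0.09 ]
```

Run:
```python
from h import *
a=cv2.imread("pics/scene0.png")[80:260,230:450]; b=cv2.imread("pics/side0.png")[170:310,230:460]
a=cv2.resize(a,None,fx=2.7,fy=2.7); cv2.imwrite("pics/c1.png",cv2.resize(a,(594,486)))
cv2.imwrite("pics/c2.png",cv2.resize(b,(782,476)))
```

```text
(no output)
```

View pics/c1.png

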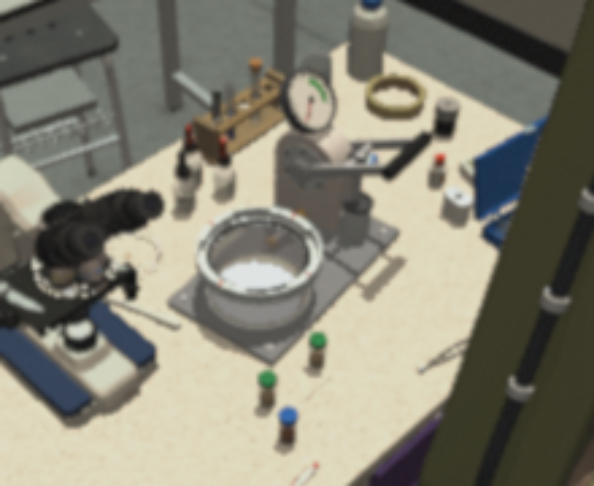

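View pics/c2.png

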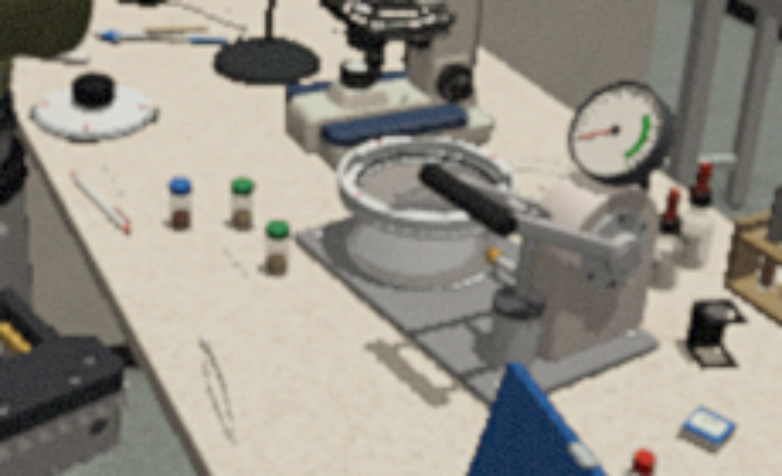

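```bash
python3 -m inch '[[0,0,-0.18,0,0,0,0.094],[0,0,-0.18,0,0,0,0.094],[0,0,-0.18,0,0,0,0.094],[0,0,-0.18,0,0,0,0.094],[0,0,-0.18,0,0,0,0.094]]'
python3 -m inch '[[0.34,-0.318,0,0,0,-75,0.06],[0.34,-0.318,0,0,0,-75,0.06],[0.34,-0.318,0,0,0,-75,0.06],[0.34,-0.318,0,0,0,-75,0.06],[0.34,-0.318,0,0,0,-75,0.06],[0.34,-0.318,0,0,0,-75,0.06],[0.34,-0.318,0,0,0,-75,0.06],[0.34,-0.318,0,0,0,-75,0.06],[0.34,-0.318,0,0,0,-75,0.06],[0.34,-0.318,0,0,0,-75,0.06],[0.34,-0.318,0,0,0,-75,0.06],[0.34,-0.318,0,0,0,-75,0.06]]'
python3 - <<'E'
from h import *
im,pose=snap("wrist","w1.png"); print(pose[0],pose[1].round(3).tolist(), to_tool([.487,-.068,.03]))
E
```

```text
time_s: 0.57
eef_pos: [0.1409, -0.5321, 0.3659]
ee_rot: [0.004, 0.992, 0.129, 0.0]
wrist_force: [-0.3, 0.6, 0.0]
finger_gap: 0.0939
time_s: 1.57
eef_pos: [0.3898, -0.1329, 0.3595]
ee_rot: [-0.0, 0.705, 0.709, 0.0]
wrist_force: [-0.4, 0.4, -0.1]
finger_gap: 0.0601
[ 0.38983719 -0.13294522  0.35952887] [[-0.006, 1.0, 0.0], [1.0, 0.006, 0.001], [0.001, 0.0, -1.0]] [0.0658246  0.0978319  0.32949136]
```

View pics/w1.png

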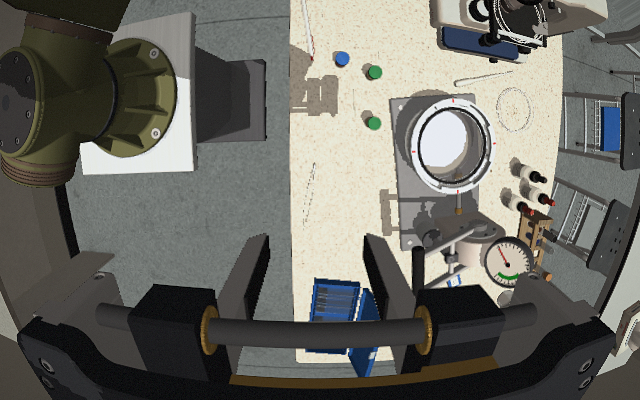

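The wrist view shows three vials only: green caps at (375,72) and (374,123), and a blue cap at (342,59). The collar is centred near (452,145) with red marks. Next I'll measure the station yaw and refine the caps.

```bash
cat > w1.py <<'E'
from h import *
im=cv2.imread("pics/w1.png"); hsv=cv2.cvtColor(im,cv2.COLOR_BGR2HSV)
pose=(np.array([.38984,-.13295,.35953]),np.array([[-0.006,1,0],[1,.006,.001],[.001,0,-1.]]))
red=cv2.inRange(hsv,(0,90,60),(10,255,255))|cv2.inRange(hsv,(172,90,60),(180,255,255))
k,_,st,ce=cv2.connectedComponentsWithStats(red)
for i in range(1,k):
    if 395<ce[i][0]<510 and 85<ce[i][1]<205: print("r",ce[i].round(1),st[i][4],onz("wrist",*ce[i],.09,pose).round(4))
for c,lo,hi in(("g",(50,90,30),(85,255,255)),("b",(105,120,40),(125,255,255))):
    k,_,st,ce=cv2.connectedComponentsWithStats(cv2.inRange(hsv,lo,hi))
    for i in range(1,k):
        if st[i][4]>40 and ce[i][1]<250 and 320<ce[i][0]<400: print(c,ce[i].round(1),st[i][4],onz("wrist",*ce[i],.048,pose).round(4))
E
python3 w1.py
```

```text
r [452.6 100.3] 7 [ 0.6098 -0.0213  0.09  ]
r [494.  142.8] 4 [ 0.6967 -0.0853  0.09  ]
r [413.  151.5] 6 [ 0.5451 -0.1085  0.09  ]
r [457.4 191.3] 7 [ 0.6326 -0.1729  0.09  ]
g [374.7  71.9] 138 [0.4871 0.0188 0.048 ]
g [373.7 122.8] 129 [ 0.4871 -0.0674  0.048 ]
b [341.9  58. ] 139 [0.4324 0.0402 0.048 ]
```

```bash
python3 -m inch '[[0.066,0.098,0.1,0,0,0,0.056],[0.066,0.098,0.1,0,0,0,0.056],[0.066,0.098,0.1,0,0,0,0.056],[0.066,0.098,0.1,0,0,0,0.056],[0.066,0.098,0.1,0,0,0,0.056],[0.066,0.098,0.25,0,0,0,0.056],[0.066,0.098,0.25,0,0,0,0.056],[0.066,0.098,0.25,0,0,0,0.056],[0.066,0.098,0.25,0,0,0,0.056],[0.066,0.098,0.25,0,0,0,0.056],[0.066,0.098,0.25,0,0,0,0.056],[0.066,0.098,0.25,0,0,0,0.056]]' 12
python3 - <<'E'
from h import *
print(tool(),to_tool([.4871,-.0674,.026]))
E
```

```text
time_s: 2.62
eef_pos: [0.4872, -0.0726, 0.112]
ee_rot: [0.001, 0.709, 0.706, 0.001]
wrist_force: [-0.1, -0.4, 0.2]
finger_gap: 0.0561
(array([ 0.48717913, -0.07256465,  0.11199208]), array([[ 4.12529416e-03,  9.99987263e-01,  2.90788938e-03],
       [ 9.99991239e-01, -4.12321301e-03, -7.21321027e-04],
       [-7.09321992e-04,  2.91083957e-03, -9.99995512e-01]])) [ 0.00522528 -0.00035073  0.08598773]
```

```bash
python3 -m inch '[[0.005,0,0.04,0,0,0,0.056],[0.005,0,0.07,0,0,0,0.056],[0.005,0,0.086,0,0,0,0.056],[0.005,0,0.086,0,0,0,0.056],[0.005,0,0.086,0,0,0,0.02],[0.005,0,0.086,0,0,0,0.02],[0.005,0,0.086,0,0,0,0.02],[0.005,0,0.086,0,0,0,0.02],[0.005,0,0.086,0,0,0,0.02],[0.005,0,0.06,0,0,0,0.02],[0.005,0,0.0,0,0,0,0.02],[0.005,0,-0.06,0,0,0,0.02]]' 12
python3 - <<'E'
from h import *
print(tool()[0],to_tool([.6258,-.1287,.18]))
E
```

```text
time_s: 3.62
eef_pos: [0.4854, -0.0664, 0.1342]
ee_rot: [-0.001, 0.708, 0.706, -0.001]
wrist_force: [1.4, 0.2, -1.1]
finger_gap: 0.0199
[ 0.48543896 -0.06637977  0.13419758] [-0.06186956  0.14045948 -0.04611059]
```

```bash
python3 -m inch '[[0,0,0,0,0,0,0.01],[0,0,0,0,0,0,0.01],[0,0,0,0,0,0,0.01]]' 12
python3 - <<'E'
from h import *
print(tool()[0],get_state()["finger_gap"])
im,_=snap("wrist","w2.png"); im2,_=snap("scene","s2.png")
cv2.imwrite("pics/v2.png",np.vstack([im[:,120:520],cv2.resize(im2[160:260,280:420],(400,200))[:200]]))
E
```

```text
time_s: 3.87
eef_pos: [0.486, -0.0665, 0.1328]
ee_rot: [0.0, 0.708, 0.706, -0.0]
wrist_force: [-0.1, -1.1, 0.2]
finger_gap: 0.0105
[ 0.48604467 -0.06649942  0.13275037] 0.010468180122860427
```

View pics/v2.png

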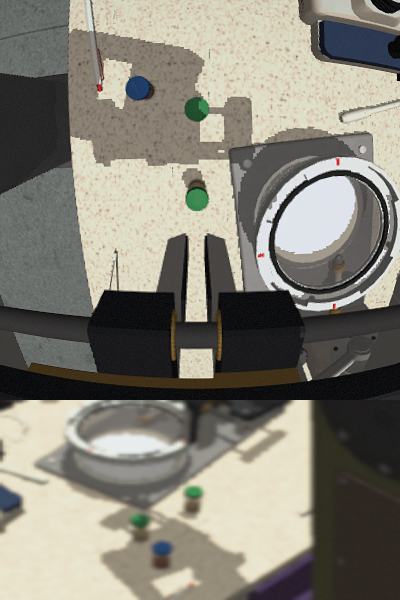

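The vial still stands at about (317,198) in the full frame, so the grasp missed it. I'll measure where it is now.

```bash
cat > caps.py <<'E'
from h import *
import sys
def caps(im,pose,z=.05):
    hsv=cv2.cvtColor(im,cv2.COLOR_BGR2HSV)
    for c,lo,hi in(("g",(50,90,30),(85,255,255)),("b",(105,120,40),(125,255,255))):
        k,_,st,ce=cv2.connectedComponentsWithStats(cv2.inRange(hsv,lo,hi))
        for i in range(1,k):
            p=onz("wrist",*ce[i],z,pose)
            if st[i][4]>40 and .2<p[0]<.75 and abs(p[1])<.25: print(c,ce[i].round(1),st[i][4],p.round(4),"tool",to_tool([p[0],p[1],.026]).round(4))
if __name__=="__main__":
    im,pose=snap("wrist",sys.argv[1]); print(pose[0].round(4),Rn.from_matrix(pose[1]).as_quat().round(4)); caps(im,pose)
E
python3 caps.py w3.png
python3 - <<'E'
from h import *
p=tool(); 
for d in([0,.0,.0],[0,.01,.014],[0,-.01,.014]): print(proj("wrist",p[0]+p[1]@np.array(d),p))
E
```

```text
[ 0.4857 -0.0664  0.1319] [ 7.082e-01  7.060e-01 -5.000e-04 -8.000e-04]
g [317.  108.9] 434 [0.4874 0.0193 0.05  ] tool [0.0857 0.0017 0.1059]
g [317.1 198.7] 425 [ 0.4873 -0.0661  0.05  ] tool [0.0003 0.0019 0.1058]
b [457.6  29.6] 176 [0.6249 0.1061 0.05  ] tool [0.1729 0.139  0.1056]
b [486.   33.7] 83 [0.6582 0.1075 0.05  ] tool [0.1744 0.1722 0.1055]
b [448.8  39.3] 51 [0.6148 0.0943 0.05  ] tool [0.1611 0.1289 0.1056]
b [504.3  41.3] 53 [0.6813 0.1035 0.05  ] tool [0.1705 0.1953 0.1055]
b [258.2  87.8] 450 [0.4335 0.0402 0.05  ] tool [ 0.1064 -0.0523  0.106 ]
[315.27275625 231.73848373]
[328.48814748 224.6155761 ]
[302.04031595 224.62148329]
```

Position is right; the fingers probably closed too slowly, during the lift. I'll retry from a narrower opening with a longer close.

```bash
python3 -m inch '[[0,0.002,0,0,0,0,0.04],[0,0.002,0,0,0,0,0.04],[0,0.002,0,0,0,0,0.04],[0,0.002,0,0,0,0,0.04],[0,0.002,0,0,0,0,0.04],[0,0.002,0,0,0,0,0.04],[0,0.002,0,0,0,0,0.04],[0,0.002,0,0,0,0,0.04],[0,0.002,0,0,0,0,0.04]]' 12
python3 -m inch '[[0,0,0.04,0,0,0,0.04],[0,0,0.08,0,0,0,0.04],[0,0,0.106,0,0,0,0.04],[0,0,0.106,0,0,0,0.04],[0,0,0.106,0,0,0,0.015],[0,0,0.106,0,0,0,0.015],[0,0,0.106,0,0,0,0.015],[0,0,0.106,0,0,0,0.015],[0,0,0.106,0,0,0,0.015],[0,0,0.106,0,0,0,0.015],[0,0,0.106,0,0,0,0.015],[0,0,0.106,0,0,0,0.015]]' 12
```

```text
time_s: 4.77
eef_pos: [0.4883, -0.0666, 0.133]
ee_rot: [0.0, 0.708, 0.706, 0.0]
wrist_force: [0.0, 0.0, -0.9]
finger_gap: 0.0399
time_s: 5.77
eef_pos: [0.4883, -0.0666, 0.0272]
ee_rot: [0.0, 0.708, 0.706, 0.0]
wrist_force: [-0.1, 0.4, 0.1]
finger_gap: 0.0148
```

```bash
python3 caps.py w4.png
python3 - <<'E'
from h import *
s,_=snap("scene","s4.png"); d,_=snap("side","d4.png"); w=cv2.imread("pics/w4.png")
cv2.imwrite("pics/v4.png",np.vstack([np.hstack([cv2.resize(s[170:260,280:400],(400,300)),cv2.resize(d[200:290,250:370],(400,300))]),cv2.resize(w[60:360,120:520],(800,300))[:300]]))
E
```

```text
[ 0.4883 -0.0666  0.0272] [7.082e-01 7.060e-01 1.000e-04 1.000e-04]
g [312.7 108. ] 1114 [0.4871 0.0194 0.05  ] tool [ 0.0859 -0.0014  0.0011]
g [315.1 242.7] 807 [ 0.4882 -0.0647  0.05  ] tool [ 0.0018 -0.0001  0.0011]
b [512.9   9. ] 63 [0.622  0.0981 0.05  ] tool [0.165  0.1332 0.0011]
b [222.4  76.8] 1099 [0.4338 0.0401 0.05  ] tool [ 0.1065 -0.0549  0.0011]
```

View pics/v4.png

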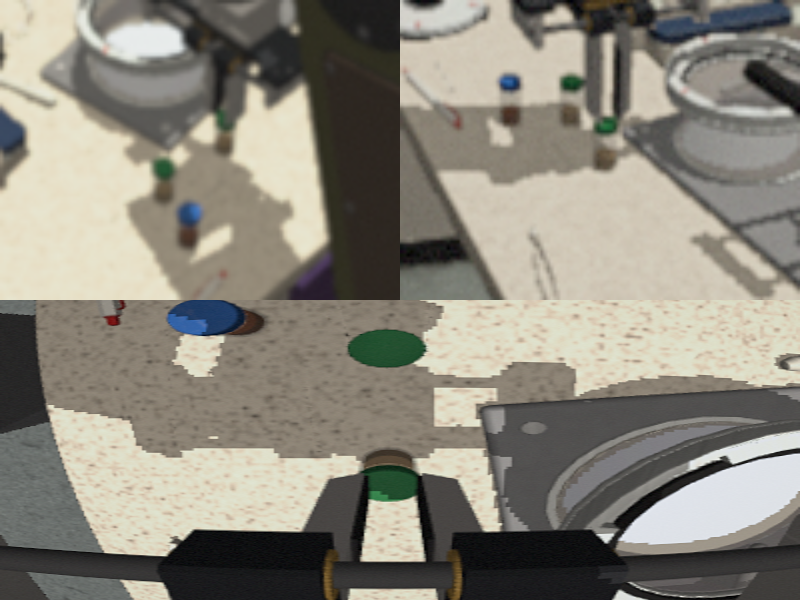

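The jaws shut without holding anything. In all three views the fingertips look level with the cap top rather than near the bench. I'll triangulate them.

Run:
```python
from h import *
def tri(a,b):
    A=[];B=[]
    for o,d in(a,b):
        d=d/np.linalg.norm(d); P=np.eye(3)-np.outer(d,d); A.append(P);B.append(P@o)
    x=np.linalg.lstsq(np.vstack(A),np.hstack(B),rcond=None)[0]; return x
pose=tool()
print("tip far-x",tri(ray("side",315,234),ray("wrist",335,240,pose)))
print("tip near-x",tri(ray("side",307,235.4),ray("wrist",292,240,pose)))
for y in(-.0666,-.05):
  for z in (.013,.045): print(y,z,[proj(n,[.488,y,z],pose).round(0).tolist() for n in("scene","side","wrist")])
s=cv2.imread("pics/s4.png")[180:230,310:370]; d=cv2.imread("pics/d4.png")[200:260,280:340]; w=cv2.imread("pics/w4.png")[200:300,260:370]
f=lambda i:cv2.resize(i,(400,400),interpolation=cv2.INTER_NEAREST)
cv2.imwrite("pics/v5.png",np.vstack([np.hstack([f(s),f(d)])]))
cv2.imwrite("pics/v5w.png",cv2.resize(w,(550,500)))
```

```text
tip far-x [ 0.50104499 -0.06281283  0.05014068]
tip near-x [ 0.47404515 -0.06269647  0.0506731 ]
-0.0666 0.013 [[346.0, 212.0], [311.0, 246.0], [315.0, 225.0]]
-0.0666 0.045 [[347.0, 206.0], [311.0, 237.0], [315.0, 242.0]]
-0.05 0.013 [[343.0, 215.0], [309.0, 243.0], [315.0, 204.0]]
-0.05 0.045 [[343.0, 208.0], [309.0, 234.0], [315.0, 219.0]]
```

View pics/v5.png

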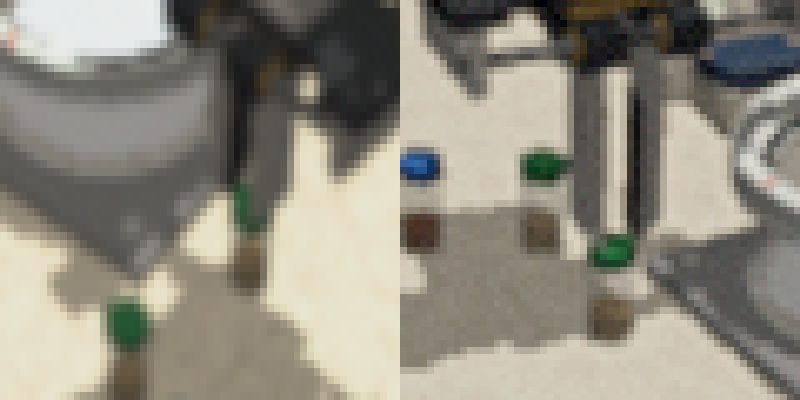

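The triangulated tips are at z≈0.050 with the reported TCP at 0.027, so the fingers end about 23 mm behind the TCP instead of 14 mm ahead of it. I'll open and go down in small steps, watching the force.

```bash
python3 -m inch '[[0,0,-0.01,0,0,0,0.042],[0,0,-0.01,0,0,0,0.042],[0,0,-0.01,0,0,0,0.042],[0,0,-0.01,0,0,0,0.042],[0,0,-0.01,0,0,0,0.042],[0,0,-0.01,0,0,0,0.042],[0,0,-0.01,0,0,0,0.042],[0,0,-0.01,0,0,0,0.042]]' 12
python3 -m inch '[[0,0,0.02,0,0,0,0.042],[0,0,0.022,0,0,0,0.042],[0,0,0.025,0,0,0,0.042],[0,0,0.028,0,0,0,0.042],[0,0,0.028,0,0,0,0.042]]'
python3 caps.py w5.png
python3 - <<'E'
from h import *
s,_=snap("side","d5.png")
E
```

```text
time_s: 6.58
eef_pos: [0.4882, -0.0665, 0.0369]
ee_rot: [-0.0, 0.708, 0.706, -0.0]
wrist_force: [0.1, -0.4, -0.3]
finger_gap: 0.0418
time_s: 7.0
eef_pos: [0.4882, -0.0665, 0.0089]
ee_rot: [-0.0, 0.708, 0.706, -0.0]
wrist_force: [-0.8, 0.8, 0.1]
finger_gap: 0.0418
[ 0.4882 -0.0665  0.0089] [ 7.082e-01  7.060e-01 -0.000e+00 -1.000e-04]
g [312.8 107.8] 1384 [0.4872 0.0194 0.05  ] tool [ 0.086  -0.0014 -0.0168]
g [313.5 255.4] 1146 [ 0.4872 -0.0646  0.05  ] tool [ 0.002  -0.0012 -0.0168]
b [599.1  15. ] 91 [0.6985 0.1118 0.05  ] tool [ 0.179   0.2096 -0.0168]
b [213.3  73.8] 1346 [0.434 0.04  0.05 ] tool [ 0.1064 -0.0547 -0.0168]
```

No contact with the TCP at 0.009, where the stated tips would be under the bench, so the shorter fingers are confirmed. Going on to about 10 mm tip clearance.

```bash
python3 -m inch '[[0,0,0.01,0,0,0,0.042],[0,0,0.018,0,0,0,0.042],[0,0,0.018,0,0,0,0.042],[0,0,0.018,0,0,0,0.015],[0,0,0.018,0,0,0,0.015],[0,0,0.018,0,0,0,0.015],[0,0,0.018,0,0,0,0.015],[0,0,0.018,0,0,0,0.015],[0,0,0.018,0,0,0,0.015],[0,0,0.018,0,0,0,0.015],[0,0,0.018,0,0,0,0.015]]' 12
```

```text
time_s: 8.02
eef_pos: [0.4883, -0.0666, -0.0089]
ee_rot: [0.0, 0.708, 0.706, 0.0]
wrist_force: [-0.1, -0.4, 0.6]
finger_gap: 0.023
```

```bash
python3 -m inch '[[0,0,-0.03,0,0,0,0.015],[0,0,-0.07,0,0,0,0.015],[0,0,-0.11,0,0,0,0.015],[0,0,-0.14,0,0,0,0.015],[0,0,-0.14,0,0,0,0.015],[-0.015,0.034,-0.14,0,0,0,0.015],[-0.03,0.068,-0.14,0,0,0,0.015],[-0.045,0.1,-0.14,0,0,0,0.015],[-0.062,0.137,-0.14,0,0,0,0.015],[-0.062,0.137,-0.14,0,0,0,0.015],[-0.062,0.137,-0.14,0,0,0,0.015]]'
python3 - <<'E'
from h import *
im,p=snap("wrist","w6.png"); print(to_tool([.6258,-.1287,.011]))
E
```

```text
time_s: 8.93
eef_pos: [0.6253, -0.1294, 0.1285]
ee_rot: [-0.001, 0.708, 0.706, -0.001]
wrist_force: [0.2, 0.1, -0.4]
finger_gap: 0.023
[0.0001377  0.00150056 0.11842751]
```

View pics/w6.png

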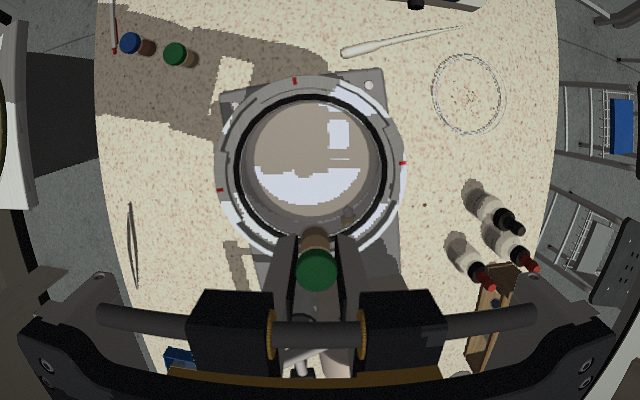

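The vial is held (cap at 316,270) over the chamber's right side. Lowering it.

```bash
python3 -m inch '[[0,0,0.025,0,0,0,0.015],[0,0,0.05,0,0,0,0.015],[0,0,0.075,0,0,0,0.015],[0,0,0.1,0,0,0,0.015],[0,0,0.11,0,0,0,0.015],[0,0,0.115,0,0,0,0.015],[0,0,0.117,0,0,0,0.015],[0,0,0.119,0,0,0,0.015],[0,0,0.119,0,0,0,0.015]]'
```

```text
time_s: 9.73
eef_pos: [0.6255, -0.129, 0.0132]
ee_rot: [0.001, 0.708, 0.706, 0.0]
wrist_force: [-0.2, -0.7, -0.6]
finger_gap: 0.0229
```

```bash
python3 -m inch '[[0,0,0.001,0,0,0,0.015],[0,0,0.002,0,0,0,0.015],[0,0,0.003,0,0,0,0.015],[0,0,0.003,0,0,0,0.015]]'
```

```text
time_s: 10.07
eef_pos: [0.6252, -0.129, 0.0091]
ee_rot: [0.0, 0.708, 0.706, 0.0]
wrist_force: [0.3, -1.2, -0.2]
finger_gap: 0.0228
```

```bash
python3 -m inch '[[0,0,0,0,0,0,0.042],[0,0,0,0,0,0,0.042],[0,0,0,0,0,0,0.042],[0,0,0,0,0,0,0.042],[0,0,0,0,0,0,0.042],[0,0,0,0,0,0,0.042],[0,0,0,0,0,0,0.042],[0,0,-0.03,0,0,0,0.042],[0,0,-0.06,0,0,0,0.042],[0,0,-0.1,0,0,0,0.042],[0,0,-0.14,0,0,0,0.042],[0,0,-0.14,0,0,0,0.042]]'
python3 caps.py w7.png
python3 - <<'E'
from h import *
for X in([.4871,.0194,-.009],[.4335,.0401,-.009]): print(to_tool(X).round(4))
E
```

```text
time_s: 11.07
eef_pos: [0.6279, -0.1297, 0.1578]
ee_rot: [0.005, 0.708, 0.706, 0.003]
wrist_force: [1.2, -0.0, 0.5]
finger_gap: 0.0422
[ 0.6279 -0.1297  0.1578] [0.7081 0.7061 0.003  0.0052]
g [180.9  56.8] 315 [0.4893 0.0184 0.05  ] tool [ 0.1477 -0.1389  0.1264]
g [310.9 195.6] 404 [ 0.6245 -0.1339  0.05  ] tool [-0.0042 -0.0032  0.1277]
b [138.5  45.8] 282 [0.4358 0.0393 0.05  ] tool [ 0.1684 -0.1925  0.1259]
[ 0.1487 -0.1414  0.1613]
[ 0.1693 -0.195   0.1609]
```

```bash
python3 -m inch '[[0.037,-0.034,0,0,0,0,0.042],[0.074,-0.069,0,0,0,0,0.042],[0.11,-0.104,0,0,0,0,0.042],[0.148,-0.138,0,0,0,0,0.042],[0.148,-0.138,0,0,0,0,0.042],[0.148,-0.138,0.03,0,0,0,0.042],[0.148,-0.138,0.06,0,0,0,0.042],[0.148,-0.138,0.085,0,0,0,0.042],[0.148,-0.138,0.1,0,0,0,0.042],[0.148,-0.138,0.1,0,0,0,0.042],[0.148,-0.138,0.1,0,0,0,0.042]]'
python3 caps.py w8.png
```

```text
time_s: 12.03
eef_pos: [0.487, 0.0195, 0.0484]
ee_rot: [-0.001, 0.708, 0.706, -0.001]
wrist_force: [0.6, -0.2, 0.2]
finger_gap: 0.0423
[0.487  0.0195 0.0484] [ 7.082e-01  7.060e-01 -7.000e-04 -7.000e-04]
g [315.8 229.7] 803 [0.4874 0.0217 0.05  ] tool [ 0.0023 -0.0003  0.0233]
b [588.7  16.3] 188 [0.7299 0.2133 0.05  ] tool [0.1946 0.2417 0.0233]
b [589.2  33.9] 54 [0.7281 0.1957 0.05  ] tool [0.177  0.24   0.0233]
b [499.4 115.6] 190 [0.6216 0.1077 0.05  ] tool [0.0887 0.1337 0.0233]
b [528.5 111.9] 46 [0.6501 0.1136 0.05  ] tool [0.0946 0.1622 0.0233]
b [580.2 120.8] 130 [0.7143 0.1141 0.05  ] tool [0.0954 0.2264 0.0233]
b [520.5 151.8] 162 [0.645 0.082 0.05 ] tool [0.0631 0.1572 0.0233]
b [239.1 201.6] 802 [0.4338 0.0425 0.05  ] tool [ 0.023  -0.0539  0.0233]
```

Well aligned. Down 57 mm and grip.

```bash
python3 -m inch '[[0,0,0.025,0,0,0,0.042],[0,0,0.048,0,0,0,0.042],[0,0,0.057,0,0,0,0.042],[0,0,0.057,0,0,0,0.042],[0,0,0.057,0,0,0,0.015],[0,0,0.057,0,0,0,0.015],[0,0,0.057,0,0,0,0.015],[0,0,0.057,0,0,0,0.015],[0,0,0.057,0,0,0,0.015],[0,0,0.057,0,0,0,0.015],[0,0,0.057,0,0,0,0.015]]'
python3 -m inch '[[0,0,-0.03,0,0,0,0.015],[0,0,-0.07,0,0,0,0.015],[0,0,-0.11,0,0,0,0.015],[0,0,-0.14,0,0,0,0.015],[0,0,-0.14,0,0,0,0.015],[-0.026,0.03,-0.14,0,0,0,0.015],[-0.055,0.063,-0.14,0,0,0,0.015],[-0.085,0.098,-0.14,0,0,0,0.015],[-0.116,0.134,-0.14,0,0,0,0.015],[-0.116,0.134,-0.14,0,0,0,0.015],[-0.116,0.134,-0.14,0,0,0,0.015]]'
python3 - <<'E'
from h import *
print(to_tool([.621,-.097,.01]))
E
```

```text
time_s: 13.0
eef_pos: [0.4882, 0.0194, -0.007]
ee_rot: [0.001, 0.708, 0.706, 0.001]
wrist_force: [-1.7, 0.3, 8.0]
finger_gap: 0.0232
time_s: 13.92
eef_pos: [0.6222, -0.0991, 0.1306]
ee_rot: [-0.0, 0.709, 0.705, -0.0]
wrist_force: [-0.4, 0.6, -1.2]
finger_gap: 0.0236
[ 0.00209645 -0.00106384  0.12057859]
```

```bash
python3 -m inch '[[0.002,-0.001,0.025,0,0,0,0.015],[0.002,-0.001,0.05,0,0,0,0.015],[0.002,-0.001,0.075,0,0,0,0.015],[0.002,-0.001,0.1,0,0,0,0.015],[0.002,-0.001,0.11,0,0,0,0.015],[0.002,-0.001,0.115,0,0,0,0.015],[0.002,-0.001,0.117,0,0,0,0.015],[0.002,-0.001,0.119,0,0,0,0.015],[0.002,-0.001,0.119,0,0,0,0.015],[0.002,-0.001,0.119,0,0,0,0.015],[0.002,-0.001,0.119,0,0,0,0.015]]'
```

```text
time_s: 14.83
eef_pos: [0.6206, -0.095, 0.0139]
ee_rot: [0.001, 0.708, 0.706, 0.0]
wrist_force: [0.3, -0.0, 0.1]
finger_gap: 0.0233
```

```bash
python3 -m inch '[[0,0,0.002,0,0,0,0.015],[0,0,0.003,0,0,0,0.015],[0,0,0.003,0,0,0,0.015],[0,0,0.003,0,0,0,0.042],[0,0,0.003,0,0,0,0.042],[0,0,0.003,0,0,0,0.042],[0,0,0.003,0,0,0,0.042],[0,0,0.003,0,0,0,0.042],[0,0,0.003,0,0,0,0.042],[0,0,0.003,0,0,0,0.042],[0,0,-0.015,0,0,0,0.042],[0,0,-0.05,0,0,0,0.042]]'
python3 -m inch '[[0,0,-0.04,0,0,0,0.042],[0,0,-0.085,0,0,0,0.042],[0,0,-0.085,0,0,0,0.042]]'
python3 caps.py w9.png;python3 - <<'E'
from h import *
print(to_tool([.4338,.041,.045]).round(4))
E
```

```text
time_s: 15.83
eef_pos: [0.618, -0.0945, 0.0597]
ee_rot: [-0.003, 0.708, 0.706, -0.002]
wrist_force: [0.3, -1.3, -0.5]
finger_gap: 0.0417
time_s: 16.08
eef_pos: [0.6229, -0.0955, 0.1564]
ee_rot: [0.005, 0.708, 0.706, 0.003]
wrist_force: [0.6, -0.2, 0.8]
finger_gap: 0.0421
[ 0.6229 -0.0955  0.1564] [0.7081 0.7061 0.0031 0.0047]
g [311.3 195.5] 411 [ 0.6199 -0.0991  0.05  ] tool [-0.0035 -0.0032  0.1273]
g [316.2 227.9] 384 [ 0.6249 -0.1355  0.05  ] tool [-0.0399  0.0019  0.1274]
b [376.1  13.9] 2598 [0.6856 0.091  0.05  ] tool [0.1867 0.062  0.1275]
b [141.2  74.2] 294 [0.4353 0.04   0.05  ] tool [ 0.135  -0.1882  0.1255]
[ 0.1359 -0.1896  0.1065]
```

```bash
python3 -m inch '[[0.023,-0.031,0,0,0,0,0.042],[0.046,-0.062,0,0,0,0,0.042],[0.069,-0.093,0,0,0,0,0.042],[0.092,-0.125,0,0,0,0,0.042],[0.115,-0.158,0,0,0,0,0.042],[0.1355,-0.186,0,0,0,0,0.042],[0.1355,-0.186,0,0,0,0,0.042],[0.1355,-0.186,0.03,0,0,0,0.042],[0.1355,-0.186,0.06,0,0,0,0.042],[0.1355,-0.186,0.1,0,0,0,0.042],[0.1355,-0.186,0.1,0,0,0,0.042],[0.1355,-0.186,0.1,0,0,0,0.042]]'
python3 caps.py w10.png | tail -2
```

```text
time_s: 17.13
eef_pos: [0.4336, 0.041, 0.0471]
ee_rot: [-0.002, 0.708, 0.706, -0.002]
wrist_force: [-0.2, -0.8, 1.3]
finger_gap: 0.0419
b [574.3 181.4] 54 [0.6606 0.0822 0.05  ] tool [0.0419 0.2256 0.0226]
b [313.5 230.7] 801 [0.4324 0.0429 0.05  ] tool [ 0.0019 -0.0025  0.0227]
```

```bash
python3 -m inch '[[0.001,-0.001,0.025,0,0,0,0.042],[0.001,-0.001,0.048,0,0,0,0.042],[0.001,-0.001,0.054,0,0,0,0.042],[0.001,-0.001,0.054,0,0,0,0.042],[0.001,-0.001,0.054,0,0,0,0.015],[0.001,-0.001,0.054,0,0,0,0.015],[0.001,-0.001,0.054,0,0,0,0.015],[0.001,-0.001,0.054,0,0,0,0.015],[0.001,-0.001,0.054,0,0,0,0.015],[0.001,-0.001,0.054,0,0,0,0.015],[0.001,-0.001,0.054,0,0,0,0.015]]'
python3 -m inch '[[0,0,-0.03,0,0,0,0.015],[0,0,-0.07,0,0,0,0.015],[0,0,-0.11,0,0,0,0.015],[0,0,-0.14,0,0,0,0.015],[0,0,-0.14,0,0,0,0.015],[-0.02,0.036,-0.14,0,0,0,0.015],[-0.041,0.073,-0.14,0,0,0,0.015],[-0.062,0.109,-0.14,0,0,0,0.015],[-0.083,0.146,-0.14,0,0,0,0.015],[-0.105,0.183,-0.14,0,0,0,0.015],[-0.105,0.183,-0.14,0,0,0,0.015],[-0.105,0.183,-0.14,0,0,0,0.015]]'
python3 - <<'E'
from h import *
print(to_tool([.616,-.064,.01]))
E
```

```text
time_s: 18.1
eef_pos: [0.4343, 0.0421, -0.005]
ee_rot: [0.001, 0.708, 0.706, 0.001]
wrist_force: [-1.3, 0.7, 9.1]
finger_gap: 0.0229
time_s: 19.1
eef_pos: [0.6167, -0.0645, 0.132]
ee_rot: [-0.001, 0.709, 0.706, -0.001]
wrist_force: [-0.7, 0.2, -0.8]
finger_gap: 0.0233
[ 0.00042403 -0.0003833   0.1219874 ]
```

```bash
python3 -m inch '[[0,0,0.025,0,0,0,0.015],[0,0,0.05,0,0,0,0.015],[0,0,0.075,0,0,0,0.015],[0,0,0.1,0,0,0,0.015],[0,0,0.11,0,0,0,0.015],[0,0,0.115,0,0,0,0.015],[0,0,0.117,0,0,0,0.015],[0,0,0.119,0,0,0,0.015],[0,0,0.12,0,0,0,0.015],[0,0,0.121,0,0,0,0.015],[0,0,0.121,0,0,0,0.015]]'
python3 -m inch '[[0,0,0,0,0,0,0.042],[0,0,0,0,0,0,0.042],[0,0,0,0,0,0,0.042],[0,0,0,0,0,0,0.042],[0,0,0,0,0,0,0.042],[0,0,0,0,0,0,0.042],[0,0,0,0,0,0,0.042],[0,0,-0.02,0,0,0,0.042],[0,0,-0.06,0,0,0,0.042],[0,0,-0.1,0,0,0,0.042],[0,0,-0.14,0,0,0,0.042],[0,0,-0.14,0,0,0,0.042]]'
python3 caps.py w11.png
```

```text
time_s: 20.02
eef_pos: [0.6165, -0.0635, 0.0136]
ee_rot: [0.0, 0.708, 0.706, 0.0]
wrist_force: [0.8, 0.2, -0.4]
finger_gap: 0.0234
time_s: 21.02
eef_pos: [0.6191, -0.0639, 0.1617]
ee_rot: [0.005, 0.708, 0.706, 0.004]
wrist_force: [0.1, -0.0, 0.1]
finger_gap: 0.0416
[ 0.6191 -0.0639  0.1617] [0.7082 0.706  0.0035 0.0048]
g [315.1 223.3] 377 [ 0.6202 -0.1006  0.05  ] tool [-0.0367  0.0012  0.1316]
g [319.4 252.9] 347 [ 0.6249 -0.1367  0.05  ] tool [-0.0729  0.0061  0.1317]
b [369.6  43.1] 2636 [0.6759 0.0915 0.05  ] tool [0.1555 0.0563 0.1318]
b [310.7 195.2] 401 [ 0.6156 -0.0686  0.05  ] tool [-0.0048 -0.0035  0.1316]
```

View pics/w11.png

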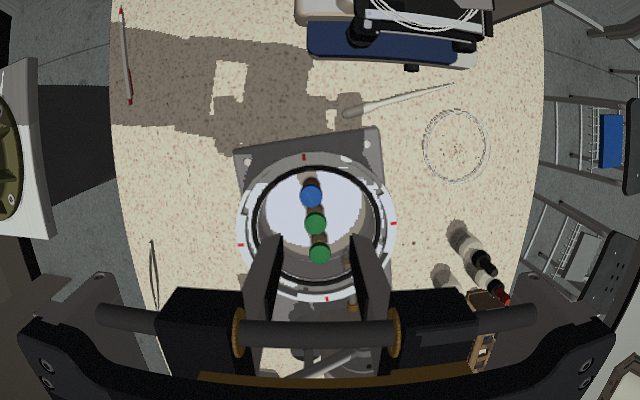

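All three vials stand in the chamber: caps at (311,195), (315,223) and (319,253). Now the lid. First a check of the lamp position, then a closer view.

```bash
python3 - <<'E'
from h import *
print("lamp base",onz("scene",205,263,.01).round(3),onz("side",308,187,.01).round(3))
o1,d1=ray("scene",185,207); o2,d2=ray("side",318,135)
A=np.array([d1,-d2]).T; s=np.linalg.lstsq(A,o2-o1,rcond=None)[0]; print("head",(o1+s[0]*d1).round(3),(o2+s[1]*d2).round(3))
print(to_tool([.41,.22,.30]).round(3))
E
python3 -m inch '[[0,-0.03,-0.03,0,0,0,0.07],[0,-0.06,-0.06,0,0,0,0.07],[0.02,-0.09,-0.09,0,0,0,0.07],[0.05,-0.12,-0.12,0,0,0,0.07],[0.08,-0.15,-0.15,0,0,0,0.07],[0.12,-0.17,-0.15,0,0,0,0.07],[0.15,-0.19,-0.15,0,0,0,0.07],[0.18,-0.2,-0.15,0,0,0,0.07],[0.22,-0.2,-0.15,0,0,0,0.07],[0.25,-0.2,-0.15,0,0,0,0.07],[0.25,-0.2,-0.15,0,0,0,0.07]]'
python3 - <<'E'
from h import *
im,p=snap("wrist","w12.png"); print(p[0],p[1].round(4).tolist())
E
```

```text
lamp base [0.652 0.385 0.01 ] [0.66  0.379 0.01 ]
head [0.685 0.365 0.229] [0.692 0.364 0.236]
[ 0.283 -0.208 -0.144]
time_s: 21.98
eef_pos: [0.4159, 0.1918, 0.3019]
ee_rot: [-0.001, 0.707, 0.708, -0.0]
wrist_force: [0.1, -0.4, -0.3]
finger_gap: 0.0701
[0.41588301 0.19180172 0.30192546] [[-0.0017, 1.0, -0.0015], [1.0, 0.0017, 0.0005], [0.0005, -0.0015, -1.0]]
```

View pics/w12.png

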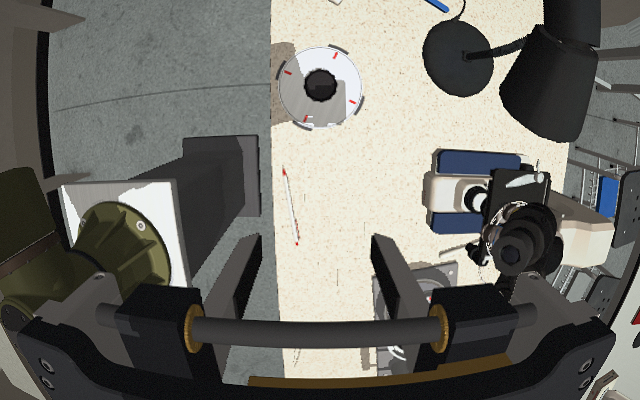

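The wrist view shows the lid's knob at (320,85) and its red marks at about (288,72), (336,54), (352,102) and (306,119). The lamp is well clear.

```bash
cat > lid.py <<'E'
from h import *
import sys
def lid(im,pose,zm,zk,reg=None):
    hsv=cv2.cvtColor(im,cv2.COLOR_BGR2HSV)
    red=cv2.inRange(hsv,(0,100,60),(10,255,255))|cv2.inRange(hsv,(170,100,60),(180,255,255))
    k,_,st,ce=cv2.connectedComponentsWithStats(red); P=[]
    for i in range(1,k):
        if reg[0]<ce[i][0]<reg[1] and reg[2]<ce[i][1]<reg[3] and st[i][4]>5: P.append(onz("wrist",*ce[i],zm,pose)[:2]); print(ce[i].round(1),st[i][4],P[-1].round(4))
    P=np.array(P); c=P.mean(0); a=np.degrees(np.arctan2(*(P-c).T[::-1])); print("centre",c.round(4),"angles",a.round(1),"r",np.linalg.norm(P-c,axis=1).round(4))
    m=cv2.inRange(hsv,(0,0,0),(180,255,60)); k,_,st,ce=cv2.connectedComponentsWithStats(m)
    for i in range(1,k):
        if reg[0]<ce[i][0]<reg[1] and reg[2]<ce[i][1]<reg[3] and st[i][4]>300: print("knob",ce[i].round(1),st[i][4],onz("wrist",*ce[i],zk,pose).round(4))
if __name__=="__main__":
    lid(cv2.imread("pics/w12.png"),(np.array([.41588,.1918,.30193]),np.array([[-0.0017,1,-.0015],[1,.0017,.0005],[.0005,-.0015,-1.]])),.01,.046,(270,370,45,130))
E
python3 lid.py
python3 - <<'E'
from h import *
print(get_state()["joints"].round(3), to_tool([.41,.31,.1]))
E
```

```text
[334.9  55.2] 15 [0.4461 0.3655]
[287.2  72. ] 20 [0.3711 0.338 ]
[352.  101.5] 16 [0.4735 0.2909]
[305.1 118.1] 17 [0.3993 0.2635]
centre [0.4225 0.3145] angles [  65.2  155.4  -24.8 -114.5] r [0.0562 0.0565 0.0562 0.056 ]
knob [319.9  85.1] 812 [0.4222 0.3135 0.046 ]
[0.347 0.022 1.562 0.    1.559 0.346] [ 0.12062844 -0.00576095  0.2017591 ]
```

Lid at (0.4225, 0.314), axes at −24.8°; it has to go in at −36.4° (station yaw 8.6°). I'll grasp with the tool turned 30° so the hand stays clear of the pump through the locking turn.

```bash
python3 -m inch '[[0.04,0.006,0.04,0,0,-6,0.074],[0.08,0.007,0.08,0,0,-12,0.074],[0.124,0.007,0.11,0,0,-18,0.074],[0.124,0.007,0.14,0,0,-24,0.074],[0.124,0.007,0.17,0,0,-30,0.074],[0.124,0.007,0.19,0,0,-30,0.074],[0.124,0.007,0.2,0,0,-30,0.074],[0.124,0.007,0.2,0,0,-30,0.074],[0.124,0.007,0.2,0,0,-30,0.074],[0.124,0.007,0.2,0,0,-30,0.074]]' 35
python3 - <<'E'
from h import *
from lid import lid
im,p=snap("wrist","w13.png"); print(p[0],p[1].round(4).tolist(),get_state()["joints"].round(2),to_tool([.4224,.314,0]))
try: lid(im,p,.01,.046,(180,460,60,330))
except Exception as e: print(e)
E
```

```text
time_s: 22.87
eef_pos: [0.4256, 0.311, 0.1051]
ee_rot: [0.001, 0.502, 0.865, 0.001]
wrist_force: [1.4, 0.1, 0.9]
finger_gap: 0.0742
[0.4255761  0.31101939 0.10508195] [[-0.4962, 0.8682, 0.0026], [0.8682, 0.4962, 0.0016], [0.0001, 0.003, -1.0]] [ 0.56  0.32  1.67 -0.    1.14  0.04] [ 0.00402629 -0.00164213  0.10509662]
[279.9 145.5] 46 [0.3711 0.3376]
[360.4 158.7] 45 [0.4459 0.3654]
[269.6 221.7] 37 [0.3988 0.2626]
[345.3 233.4] 33 [0.474  0.2904]
[210.2 266.5] 29 [0.3634 0.1781]
centre [0.4106 0.2868] angles [ 127.9   65.9 -116.     3.3 -113.5] r [0.0643 0.0862 0.027  0.0635 0.1186]
knob [347.  324.9] 55968 [0.523  0.2103 0.046 ]
knob [313.7 196.5] 2304 [0.4201 0.3181 0.046 ]
```

View pics/w13.png

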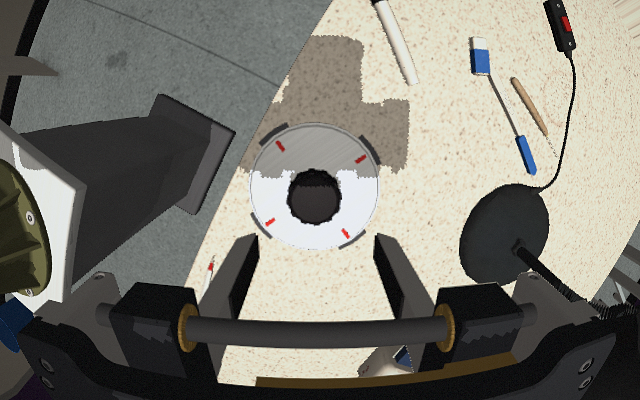

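Lid confirmed at (0.4225, 0.3140), −24.7°. Descending onto the knob.

```bash
python3 -m inch '[[0.003,-0.0015,0,0,0,0,0.074],[0.003,-0.0015,0.03,0,0,0,0.074],[0.003,-0.0015,0.06,0,0,0,0.074],[0.003,-0.0015,0.085,0,0,0,0.074],[0.003,-0.0015,0.095,0,0,0,0.074],[0.003,-0.0015,0.099,0,0,0,0.074],[0.003,-0.0015,0.099,0,0,0,0.074],[0.003,-0.0015,0.099,0,0,0,0.074]]'
python3 - <<'E'
from h import *
print(tool()[0],to_tool([.4225,.314,0]))
E
```

```text
time_s: 23.58
eef_pos: [0.4224, 0.3135, 0.0055]
ee_rot: [0.0, 0.501, 0.865, 0.001]
wrist_force: [0.4, 0.3, 0.6]
finger_gap: 0.0743
[0.42235812 0.31351307 0.00549595] [0.00035133 0.00035383 0.00549673]
```

```bash
python3 -m inch '[[0,0,0.005,0,0,0,0.074],[0,0,0.005,0,0,0,0.044],[0,0,0.005,0,0,0,0.044],[0,0,0.005,0,0,0,0.044],[0,0,0.005,0,0,0,0.044],[0,0,0.005,0,0,0,0.044],[0,0,0.005,0,0,0,0.044],[0,0,0.005,0,0,0,0.044],[0,0,0.005,0,0,0,0.044],[0,0,0.005,0,0,0,0.044],[0,0,0.005,0,0,0,0.044],[0,0,0.005,0,0,0,0.044]]' 35
```

```text
time_s: 24.58
eef_pos: [0.4218, 0.3131, -0.0008]
ee_rot: [0.0, 0.501, 0.865, 0.0]
wrist_force: [-0.9, -0.0, 4.8]
finger_gap: 0.0493
```

```bash
python3 -m inch '[[0,0,-0.02,0,0,0,0.044],[0,0,-0.055,0,0,0,0.044],[0,0,-0.09,0,0,0,0.044],[0,0,-0.125,0,0,0,0.044],[0,0,-0.16,0,0,0,0.044],[0,0,-0.16,0,0,0,0.044],[0,0,-0.16,0,0,0,0.044]]'
python3 -m inch '[[-0.033,-0.015,0,0,0,0,0.044],[-0.066,-0.03,0,0,0,0,0.044],[-0.1,-0.045,0,0,0,0,0.044],[-0.133,-0.06,0,0,0,0,0.044],[-0.166,-0.075,0,0,0,3,0.044],[-0.2,-0.09,0,0,0,6,0.044],[-0.233,-0.105,0,0,0,9,0.044],[-0.266,-0.12,0,0,0,11.7,0.044],[-0.3,-0.135,0,0,0,11.7,0.044],[-0.333,-0.15,0,0,0,11.7,0.044],[-0.36,-0.162,0,0,0,11.7,0.044],[-0.36,-0.162,0,0,0,11.7,0.044]]'
python3 - <<'E'
from h import *
p,R=tool(); print(p,np.degrees(np.arctan2(R[1,0],R[0,0])),to_tool([.62,-.097,.17]),get_state()["finger_gap"])
E
```

```text
time_s: 25.17
eef_pos: [0.4219, 0.3132, 0.1598]
ee_rot: [0.0, 0.501, 0.865, 0.001]
wrist_force: [0.4, -0.2, -2.2]
finger_gap: 0.0493
time_s: 26.17
eef_pos: [0.4593, -0.0838, 0.1567]
ee_rot: [-0.001, 0.588, 0.809, -0.001]
wrist_force: [-0.0, -0.1, -2.2]
finger_gap: 0.0496
[ 0.45927801 -0.08377614  0.15666859] 107.91487561756907 [-0.06200647  0.1488154  -0.01390434] 0.0496065977884294
```

Run:
```python
from h import *
def Rq(q): return Rn.from_quat(q).as_matrix()
for f,p,q in(("w6",[.6253,-.1294,.1285],[.708,.706,-.001,-.001]),("w7",[.6279,-.1297,.1578],[.7081,.7061,.003,.0052]),("w9",[.6229,-.0955,.1564],[.7081,.7061,.0031,.0047]),("w11",[.6191,-.0639,.1617],[.7082,.706,.0035,.0048])):
    pose=(np.array(p),Rq(q)); hsv=cv2.cvtColor(cv2.imread(f"pics/{f}.png"),cv2.COLOR_BGR2HSV)
    red=cv2.inRange(hsv,(0,100,60),(10,255,255))|cv2.inRange(hsv,(170,100,60),(180,255,255))
    k,_,st,ce=cv2.connectedComponentsWithStats(red)
    for i in range(1,k):
        P=onz("wrist",*ce[i],.09,pose); r=np.hypot(P[0]-.621,P[1]+.097)
        if .06<r<.09 and st[i][4]>3: print(f,ce[i].round(1),st[i][4],P[:2].round(4),np.degrees(np.arctan2(P[1]+.097,P[0]-.621)).round(1))
```

```text
w6 [294.   80.4] 27 [ 0.6092 -0.0213] 98.9
w6 [402.1 162.6] 25 [ 0.696  -0.0858] 8.5
w6 [219.4 189.4] 20 [ 0.5449 -0.108 ] -171.8
w7 [292.6  83.1] 22 [ 0.6095 -0.0215] 98.6
w7 [389.7 156.5] 19 [ 0.6962 -0.0861] 8.2
w7 [224.9 181.1] 18 [ 0.5452 -0.108 ] -171.7
w7 [318.7 245.7] 16 [ 0.6319 -0.1731] -81.8
w9 [298.7 122. ] 23 [ 0.6095 -0.0215] 98.6
w9 [393.8 193.1] 16 [ 0.6966 -0.0859] 8.3
w9 [232.5 217. ] 18 [ 0.545  -0.1085] -171.4
w9 [323.8 276.3] 12 [ 0.6321 -0.1727] -81.7
w11 [303.3 156.9] 21 [ 0.6093 -0.0216] 98.8
w11 [393.4 222.9] 17 [ 0.6963 -0.0861] 8.3
w11 [240.5 244.5] 12 [ 0.5452 -0.108 ] -171.8
w11 [326.5 299. ] 10 [ 0.6317 -0.1731] -82.0
```

```bash
python3 -m inch '[[-0.015,0.037,-0.003,0,0,0,0.044],[-0.031,0.074,-0.003,0,0,0,0.044],[-0.047,0.112,-0.003,0,0,0,0.044],[-0.0624,0.149,-0.003,0,0,0,0.044],[-0.0624,0.149,-0.003,0,0,0,0.044],[-0.0624,0.149,-0.003,0,0,0,0.044],[-0.0624,0.149,-0.003,0,0,0,0.044],[-0.0624,0.149,-0.003,0,0,0,0.044]]'
python3 - <<'E'
from h import *
im,p=snap("wrist","w14.png"); R=p[1]; print(p[0],np.degrees(np.arctan2(R[1,0],R[0,0])),to_tool([.6206,-.0972,.1]),R[:,2])
E
```

```text
time_s: 26.83
eef_pos: [0.6201, -0.0925, 0.1614]
ee_rot: [-0.001, 0.587, 0.81, -0.0]
wrist_force: [-0.3, -0.0, -3.6]
finger_gap: 0.0493
[ 0.62008955 -0.09250715  0.16142271] 108.1306687073047 [-0.0045     -0.00110599  0.06208108] [-1.23571695e-03  2.72336556e-04 -9.99999199e-01]
```

View pics/w14.png

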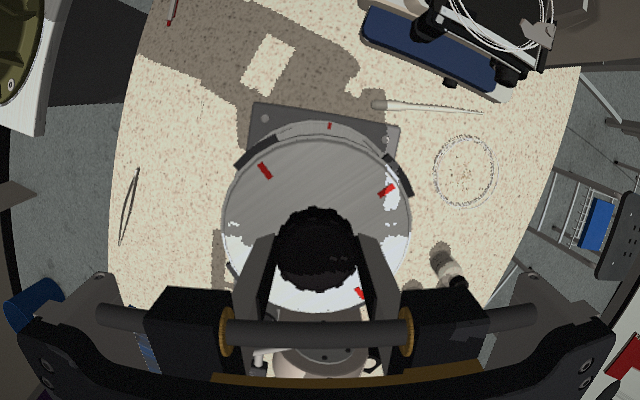

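The lid hangs level over the collar. I'll check its centre and angle in the hand from its marks.

```bash
python3 -m inch '[[-0.004,-0.001,0.03,0,0,0,0.044],[-0.004,-0.001,0.045,0,0,0,0.044],[-0.004,-0.001,0.045,0,0,0,0.044],[-0.004,-0.001,0.045,0,0,0,0.044]]'
python3 - <<'E'
from h import *
im,p=snap("wrist","w15.png"); R=p[1]; print(p[0],np.degrees(np.arctan2(R[1,0],R[0,0])),to_tool([.6206,-.0972,.08]))
hsv=cv2.cvtColor(im,cv2.COLOR_BGR2HSV)
red=cv2.inRange(hsv,(0,100,60),(10,255,255))|cv2.inRange(hsv,(170,100,60),(180,255,255))
k,_,st,ce=cv2.connectedComponentsWithStats(red)
for i in range(1,k):
    P=onz("wrist",*ce[i],p[0][2]+.0108,p); r=np.hypot(P[0]-.621,P[1]+.097)
    if r<.1 and st[i][4]>3: print(ce[i].round(1),st[i][4],P[:2].round(4))
E
```

```text
time_s: 27.22
eef_pos: [0.6209, -0.0969, 0.1175]
ee_rot: [-0.0, 0.587, 0.81, -0.0]
wrist_force: [0.2, 0.2, -2.2]
finger_gap: 0.0494
[ 0.62089599 -0.09686024  0.11753798] 108.12074375657457 [ 8.19623452e-05 -1.06382227e-03  3.85247430e-02]
[332.1 122.4] 30 [ 0.6069 -0.0205]
[264.6 170.5] 115 [ 0.5756 -0.0627]
[385.9 190.2] 104 [ 0.6547 -0.0506]
[220.5 202.5] 16 [ 0.5523 -0.093 ]
[359.5 292.3] 62 [ 0.6664 -0.1296]
```

Lid centre (0.6210, −0.0962), angle −36.4°; that needs a 1 mm correction. Lowering through the slots.

```bash
python3 -m inch '[[-0.0007,-0.0007,0.01,0,0,0,0.044],[-0.0007,-0.0007,0.018,0,0,0,0.044],[-0.0007,-0.0007,0.024,0,0,0,0.044],[-0.0007,-0.0007,0.03,0,0,0,0.044],[-0.0007,-0.0007,0.034,0,0,0,0.044],[-0.0007,-0.0007,0.037,0,0,0,0.044],[-0.0007,-0.0007,0.037,0,0,0,0.044]]'
```

```text
time_s: 27.85
eef_pos: [0.6209, -0.0978, 0.0796]
ee_rot: [-0.0, 0.587, 0.81, -0.0]
wrist_force: [-0.4, -0.1, -2.4]
finger_gap: 0.0492
```

```bash
python3 -m inch '[[0,0,0.001,0,0,0,0.044],[0,0,0.002,0,0,0,0.044],[0,0,0.003,0,0,0,0.044],[0,0,0.0035,0,0,0,0.044],[0,0,0.0035,0,0,0,0.044],[0,0,0.0035,0,0,0,0.044]]'
```

```text
time_s: 28.35
eef_pos: [0.6213, -0.0979, 0.0774]
ee_rot: [0.0, 0.587, 0.81, 0.0]
wrist_force: [-3.4, 0.3, 6.4]
finger_gap: 0.0495
```

```bash
python3 -m inch '[[0,0,0.001,0,0,0,0.044],[0,0,0.002,0,0,0,0.044],[0,0,0.002,0,0,0,0.044],[0,0,0.002,0,0,0,0.044]]'
```

```text
time_s: 28.68
eef_pos: [0.6213, -0.0979, 0.0759]
ee_rot: [0.001, 0.587, 0.81, 0.0]
wrist_force: [-5.5, 1.0, 9.8]
finger_gap: 0.0494
```

```bash
python3 -m inch '[[0,-0.0007,0,0,0,3,0.044],[0,-0.0007,0,0,0,7,0.044],[0,-0.0007,0,0,0,11,0.044],[0,-0.0007,0,0,0,15,0.044],[0,-0.0007,0,0,0,19,0.044],[0,-0.0007,0,0,0,23,0.044],[0,-0.0007,0,0,0,27,0.044],[0,-0.0007,0,0,0,31,0.044]]'
python3 - <<'E'
from h import *
s=get_state();p,R=tool(); print(p,np.degrees(np.arctan2(R[1,0],R[0,0])),s["ft_torque"])
E
```

```text
time_s: 29.35
eef_pos: [0.6213, -0.0983, 0.0762]
ee_rot: [0.001, 0.783, 0.622, 0.001]
wrist_force: [-0.5, -0.1, 9.7]
finger_gap: 0.0493
[ 0.62133292 -0.09828508  0.07618216] 76.95908935536374 [0.06386554 0.42460382 0.29837694]
```

```bash
python3 -m inch '[[0,0,0,0,0,4,0.044],[0,0,0,0,0,8,0.044],[0,0,0,0,0,11,0.044],[0,0,0,0,0,13,0.044],[0,0,0,0,0,15,0.044],[0,0,0,0,0,15,0.044]]'
python3 - <<'E'
from h import *
s=get_state();im,p=snap("wrist","w16.png");R=p[1]; print(p[0],np.degrees(np.arctan2(R[1,0],R[0,0])),s["ft_torque"])
hsv=cv2.cvtColor(im,cv2.COLOR_BGR2HSV)
red=cv2.inRange(hsv,(0,100,60),(10,255,255))|cv2.inRange(hsv,(170,100,60),(180,255,255))
k,_,st,ce=cv2.connectedComponentsWithStats(red)
for i in range(1,k):
    P=onz("wrist",*ce[i],.088,p); d=P[:2]-[.6206,-.0972]
    if np.hypot(*d)<.1 and st[i][4]>3: print(ce[i].round(1),st[i][4],P[:2].round(4),np.hypot(*d).round(4),np.degrees(np.arctan2(d[1],d[0])).round(1))
E
```

```text
time_s: 29.85
eef_pos: [0.6213, -0.0982, 0.0762]
ee_rot: [0.001, 0.857, 0.515, 0.001]
wrist_force: [-1.0, -0.5, 9.7]
finger_gap: 0.0494
[ 0.6213122  -0.09823305  0.07615376] 62.03007735212127 [0.11389968 0.37027105 0.28807439]
[241.5 147.4] 41 [ 0.609  -0.0212] 0.0768 98.7
[264.1 170.7] 113 [ 0.6143 -0.0414] 0.0561 96.4
[408.6 173. ] 35 [ 0.6965 -0.0864] 0.0767 8.1
[385.6 190. ] 106 [ 0.6778 -0.0896] 0.0577 7.6
[359.6 292.1] 62 [ 0.6296 -0.1524] 0.0559 -80.8
[231.  291.5] 6 [ 0.5439 -0.1077] 0.0774 -172.2
```

The lid marks line up with the collar marks to within 1°. A last nudge to the stop, then release and rise.

```bash
python3 -m inch '[[0,0,0,0,0,2,0.044],[0,0,0,0,0,2,0.044],[0,0,-0.003,0,0,1,0.074],[0,0,-0.003,0,0,1,0.074],[0,0,-0.003,0,0,1,0.074],[0,0,-0.003,0,0,1,0.074],[0,0,-0.003,0,0,1,0.074],[0,0,-0.003,0,0,1,0.074],[0,0,-0.003,0,0,1,0.074],[0,0,-0.003,0,0,1,0.074],[0,0,-0.02,0,0,1,0.074],[0,0,-0.04,0,0,1,0.074]]'
python3 -m inch '[[0,0,-0.04,0,0,0,0.074],[0,0,-0.08,0,0,0,0.074],[0,0,-0.12,0,0,0,0.074],[0,0,-0.15,0,0,0,0.074],[0,0,-0.15,0,0,0,0.074],[0,0,-0.15,0,0,0,0.074]]'
python3 - <<'E'
from h import *
im,p=snap("wrist","w17.png");R=p[1]; print(p[0],R.round(4).tolist(),np.degrees(np.arctan2(R[1,0],R[0,0])),get_state()["joints"].round(2))
hsv=cv2.cvtColor(im,cv2.COLOR_BGR2HSV)
red=cv2.inRange(hsv,(0,100,60),(10,255,255))|cv2.inRange(hsv,(170,100,60),(180,255,255))
k,_,st,ce=cv2.connectedComponentsWithStats(red)
for i in range(1,k):
    P=onz("wrist",*ce[i],.088,p); d=P[:2]-[.6206,-.0972]
    if np.hypot(*d)<.1 and st[i][4]>3: print(ce[i].round(1),st[i][4],P[:2].round(4),np.hypot(*d).round(4),np.degrees(np.arctan2(d[1],d[0])).round(1))
E
```

```text
time_s: 30.9
eef_pos: [0.6195, -0.0979, 0.1135]
ee_rot: [-0.001, 0.861, 0.508, -0.001]
wrist_force: [0.1, -0.3, 0.3]
finger_gap: 0.0738
time_s: 31.4
eef_pos: [0.6208, -0.0981, 0.2659]
ee_rot: [0.001, 0.861, 0.509, 0.001]
wrist_force: [0.3, 0.3, -1.3]
finger_gap: 0.0742
[ 0.62075028 -0.09810748  0.26589642] [[0.4828, 0.8757, 0.0029], [0.8757, -0.4828, -0.0006], [0.0009, 0.0028, -1.0]] 61.1285592584692 [-0.22  0.44  1.14  0.    1.56  0.29]
[276.9 129.2] 9 [ 0.6096 -0.0213] 0.0766 98.2
[288.5 141.3] 29 [ 0.6146 -0.0416] 0.0559 96.1
[363.8 141.1] 8 [ 0.6967 -0.0861] 0.0769 8.3
[351.8 151. ] 26 [ 0.6777 -0.0901] 0.0575 7.0
[280.2 202.1] 23 [ 0.566  -0.1044] 0.0551 -172.5
[340.6 211. ] 23 [ 0.6288 -0.1529] 0.0563 -81.7
[268.4 211.9] 9 [ 0.5454 -0.1084] 0.076 -171.6
[349.9 222.8] 8 [ 0.632  -0.1736] 0.0772 -81.5
```

View pics/w17.png

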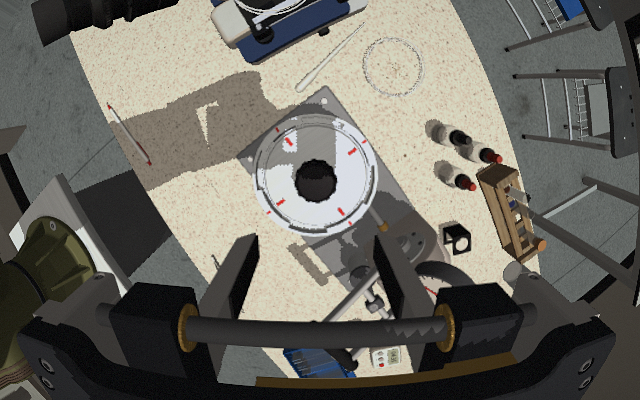

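The lid is locked: centre about (0.6217, −0.0973), angle within about 1° of the station's. Now I'll locate the lever bar and the blue case beside it.

Run:
```python
from h import *
def tri(a,b):
    A=[];B=[]
    for o,d in(a,b):
        d=d/np.linalg.norm(d); P=np.eye(3)-np.outer(d,d); A.append(P);B.append(P@o)
    return np.linalg.lstsq(np.vstack(A),np.hstack(B),rcond=None)[0].round(3)
S=np.array([.6206,-.0972]);a=np.radians(8.4);M=np.array([[np.cos(a),-np.sin(a)],[np.sin(a),np.cos(a)]])
for n,s,d in(("+y end",(373.7,143.7),(355,220.6)),("-y end",(388.5,130.7),(380.6,235.3)),("mid",(381.1,137.2),(367.8,228))):
    x=tri(ray("scene",*s),ray("side",*d)); print(n,x,"station",(M.T@(x[:2]-S)).round(3))
for hx in (-.02,0,.02): print(hx,S+M@np.array([hx-.1375,-.172]))
s=grab_frame("scene"); d=grab_frame("side"); cv2.imwrite("pics/s6.png",s); cv2.imwrite("pics/d6.png",d)
cv2.imwrite("pics/v6.png",np.hstack([cv2.resize(s[70:220,320:470],(400,400)),cv2.resize(d[170:400,310:540],(400,400))]))
```

```text
+y end [ 0.535 -0.239  0.178] station [-0.105 -0.128]
-y end [ 0.55  -0.331  0.178] station [-0.104 -0.221]
mid [ 0.543 -0.286  0.177] station [-0.104 -0.175]
-0.02 [ 0.48991589 -0.29036292]
0 [ 0.50970134 -0.28744126]
0.02 [ 0.52948678 -0.2845196 ]
```

View pics/v6.png

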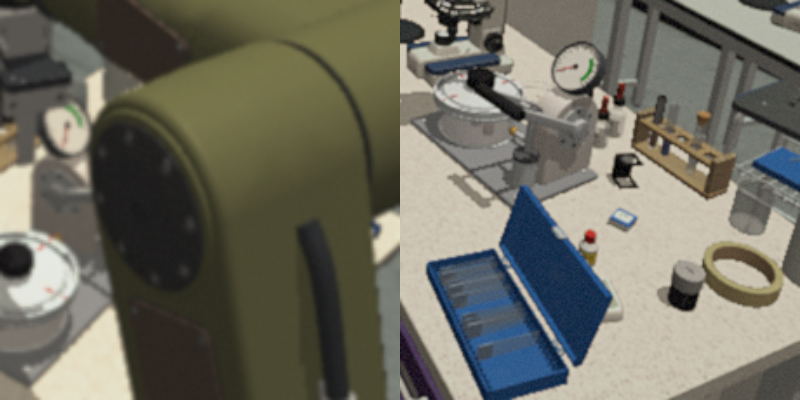

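The bar's middle is at (0.543, −0.286, 0.177), i.e. station (−0.104, −0.175). I'll go above it with closed fingers and the tool turned so the camera faces the robot.

```bash
python3 -m inch '[[0,0,-0.03,0,0,-6,0.03],[-0.02,0.002,-0.03,0,0,-13,0.0],[-0.04,0.004,-0.03,0,0,-20,0.0],[-0.06,0.006,-0.03,0,0,-27,0.0],[-0.09,0.008,-0.03,0,0,-34,0.0],[-0.12,0.01,-0.03,0,0,-41,0.0],[-0.15,0.013,-0.03,0,0,-48,0.0],[-0.18,0.015,-0.03,0,0,-55,0.0],[-0.194,0.0165,-0.03,0,0,-62,0.0],[-0.194,0.0165,-0.03,0,0,-69,0.0],[-0.194,0.0165,-0.03,0,0,-76,0.0],[-0.194,0.0165,-0.03,0,0,-80,0.0]]' 20
python3 -m inch '[[0,0,0,0,0,-7,0],[0,0,0,0,0,-14,0],[0,0,0,0,0,-21,0],[0,0,0,0,0,-28,0],[0,0,0,0,0,-35,0],[0,0,0,0,0,-42,0],[0,0,0,0,0,-47,0],[0,0,0,0,0,-47,0],[0,0,0,0,0,-47,0],[0,0,0,0,0,-47,0]]'
python3 - <<'E'
from h import *
im,p=snap("wrist","w18.png");R=p[1]; print(p[0],np.degrees(np.arctan2(R[1,0],R[0,0])),to_tool([.5418,-.2756,.2]),get_state()["joints"].round(2))
o1,d1=ray("scene",432,124);o2,d2=ray("side",380,279)
s=np.linalg.lstsq(np.array([d1,-d2]).T,o2-o1,rcond=None)[0]; print("case lid corner",(o1+s[0]*d1).round(3),(o2+s[1]*d2).round(3))
print("bar in view",[proj("wrist",X,p).round() for X in([.535,-.239,.178],[.55,-.331,.178])])
E
```

```text
time_s: 32.55
eef_pos: [0.5406, -0.2762, 0.2928]
ee_rot: [-0.001, 0.33, 0.944, 0.0]
wrist_force: [-0.6, -0.3, -0.7]
finger_gap: 0.0005
time_s: 33.38
eef_pos: [0.541, -0.2758, 0.2937]
ee_rot: [-0.0, -0.069, 0.998, 0.0]
wrist_force: [1.2, 0.0, -0.6]
finger_gap: 0.0004
[ 0.54100767 -0.27582938  0.29374945] -172.05352220241883 [-8.56928514e-04  7.59802936e-05  9.39544495e-02] [-0.53  0.38  1.15 -0.    1.61 -2.24]
case lid corner [ 0.466 -0.47   0.173] [ 0.465 -0.47   0.173]
bar in view [array([351., 189.]), array([264., 191.])]
```

View pics/w18.png

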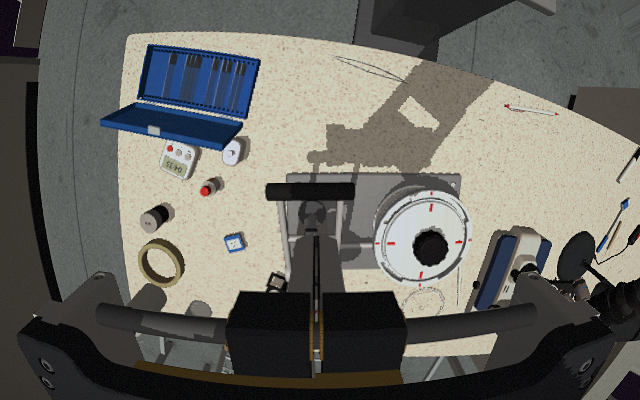

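The bar at (267–353,191) matches its projection, and the case is clear. First stroke, done carefully and following the bar's arc.

```bash
python3 -m inch '[[0,0,0.04,0,0,0,0],[0,0,0.08,0,0,0,0],[0,0,0.115,0,0,0,0],[0.002,0,0.13,0,0,0,0],[0.006,0,0.143,0,0,0,0],[0.01,0,0.156,0,0,0,0],[0.012,0,0.166,0,0,0,0],[0.015,0,0.176,0,0,0,0],[0.016,0,0.186,0,0,0,0],[0.016,0,0.186,0,0,0,0]]'
```

```text
time_s: 34.27
eef_pos: [0.5247, -0.278, 0.1067]
ee_rot: [-0.001, -0.071, 0.998, 0.0]
wrist_force: [-1.0, -1.5, 2.1]
finger_gap: 0.0003
```

```bash
python3 -m inch '[[0.001,0,0.015,0,0,0,0],[0.001,0,0.03,0,0,0,0],[-0.001,0,0.043,0,0,0,0],[-0.004,0,0.053,0,0,0,0],[-0.004,0,0.057,0,0,0,0],[-0.004,0,0.057,0,0,0,0],[-0.004,0,0.057,0,0,0,0]]'
python3 - <<'E'
from h import *
im=grab_frame("side"); cv2.imwrite("pics/d7.png",im)
hsv=cv2.cvtColor(im,cv2.COLOR_BGR2HSV); r=cv2.inRange(hsv,(0,100,60),(10,255,255))|cv2.inRange(hsv,(170,100,60),(180,255,255))
ys,xs=np.nonzero(r[185:235,390:440]); print(np.c_[xs+390,ys+185].tolist()[:40])
E
```

```text
time_s: 34.85
eef_pos: [0.5298, -0.2775, 0.052]
ee_rot: [0.0, -0.071, 0.997, -0.0]
wrist_force: [-0.7, 0.0, 4.7]
finger_gap: 0.0007
[[406, 201], [408, 204], [436, 218], [437, 218], [438, 218], [436, 219], [437, 219], [438, 219], [436, 220], [437, 220], [438, 220], [436, 221], [437, 221], [438, 221], [437, 222], [435, 223], [436, 223], [437, 223], [435, 224], [436, 224], [437, 224], [435, 225], [436, 225], [437, 225], [427, 226], [428, 226], [429, 226], [435, 226], [436, 226], [437, 226], [427, 227], [428, 227], [429, 227], [427, 228], [428, 228], [427, 229], [428, 229], [428, 230], [427, 231], [428, 231]]
```

```bash
python3 -m inch '[[-0.001,0,0.003,0,0,0,0],[-0.001,0,0.006,0,0,0,0],[-0.001,0,0.006,0,0,0,0]]'
```

```text
time_s: 35.15
eef_pos: [0.5309, -0.2776, 0.0476]
ee_rot: [0.001, -0.071, 0.997, -0.0]
wrist_force: [-5.8, 3.0, 16.0]
finger_gap: 0.0002
```

On the stop (16 N). Up along the arc.

```bash
python3 -m inch '[[0.004,0,-0.02,0,0,0,0],[0.005,0,-0.045,0,0,0,0],[0.004,0,-0.07,0,0,0,0],[-0.001,0,-0.095,0,0,0,0],[-0.01,0,-0.118,0,0,0,0],[-0.011,0,-0.14,0,0,0,0],[-0.011,0,-0.14,0,0,0,0],[-0.011,0,-0.14,0,0,0,0],[-0.011,0,-0.14,0,0,0,0]]'
cat > gauge.py <<'E'
from h import *
import sys
# needle angle: reddish pixels in the gauge of the side picture about the face centre
def g(im):
    f=cv2.resize(im[190:232,390:436],None,fx=1,fy=1).astype(int); b,gr,r=f[...,0],f[...,1],f[...,2]
    w=np.clip(r-np.maximum(b,gr)-12,0,None); w[:, :]=w
    ys,xs=np.nonzero(w); print("red px",[(int(x+390),int(y+190),int(w[y,x])) for x,y in zip(xs,ys)][:60])
    gm=gr-np.maximum(r,b)>25; ys,xs=np.nonzero(gm); print("green",xs.min()+390,xs.max()+390,ys.min()+190,ys.max()+190)
im=grab_frame("side"); cv2.imwrite("pics/"+sys.argv[1],im); g(cv2.imread("pics/d6.png")); g(im)
E
python3 gauge.py d8.png
```

```text
time_s: 35.9
eef_pos: [0.5408, -0.2756, 0.1846]
ee_rot: [-0.0, -0.071, 0.997, 0.0]
wrist_force: [0.1, -0.5, -0.3]
finger_gap: 0.0007
red px [(408, 207, 8), (409, 207, 7), (412, 207, 2), (403, 208, 4), (404, 208, 10), (405, 208, 13), (406, 208, 16), (407, 208, 21), (408, 208, 33), (409, 208, 33), (412, 208, 4), (413, 208, 2), (400, 209, 3), (401, 209, 16), (402, 209, 18), (403, 209, 36), (404, 209, 38), (405, 209, 28), (406, 209, 26), (407, 209, 23), (408, 209, 12), (400, 210, 10), (401, 210, 34), (402, 210, 28), (403, 210, 19), (404, 210, 2), (435, 218, 3), (435, 220, 1), (435, 221, 16), (400, 222, 1), (435, 222, 14), (435, 223, 19), (427, 224, 4), (428, 224, 8), (429, 224, 6), (434, 224, 2), (435, 224, 37), (426, 225, 1), (427, 225, 31), (428, 225, 40), (429, 225, 26), (430, 225, 8), (434, 225, 19), (435, 225, 40), (390, 226, 1), (391, 226, 1), (427, 226, 49), (428, 226, 76), (429, 226, 46), (430, 226, 10), (434, 226, 7), (435, 226, 15), (427, 227, 29), (428, 227, 51), (429, 227, 32), (430, 227, 4), (435, 227, 2), (426, 228, 9), (427, 228, 36), (428, 228, 47)]
green 414 420 204 215

[... 267 characters left out ...]
, 9), (407, 207, 4), (408, 207, 27), (409, 207, 33), (410, 207, 15), (435, 218, 3), (435, 221, 12), (435, 222, 21), (435, 223, 26), (427, 224, 4), (428, 224, 6), (429, 224, 5), (434, 224, 3), (435, 224, 39), (427, 225, 31), (428, 225, 42), (429, 225, 25), (430, 225, 4), (434, 225, 20), (435, 225, 42), (427, 226, 51), (428, 226, 77), (429, 226, 48), (430, 226, 9), (434, 226, 5), (435, 226, 24), (426, 227, 2), (427, 227, 36), (428, 227, 54), (429, 227, 30), (430, 227, 4), (435, 227, 3), (426, 228, 12), (427, 228, 38), (428, 228, 43), (429, 228, 26), (430, 228, 3), (426, 229, 10), (427, 229, 37), (428, 229, 32), (429, 229, 9), (426, 230, 3), (427, 230, 32), (428, 230, 18)]
green 414 420 204 215
```

The needle rose about 0.6 rad and stays there with the lever up, so the seal holds. Repeating the stroke.

```bash
python3 -m inch '[[0.001,0,0.022,0,0,0,0],[0.008,0,0.04,0,0,0,0],[0.013,0,0.057,0,0,0,0],[0.015,0,0.074,0,0,0,0],[0.016,0,0.09,0,0,0,0],[0.016,0,0.105,0,0,0,0],[0.014,0,0.12,0,0,0,0],[0.012,0,0.132,0,0,0,0],[0.011,0,0.14,0,0,0,0],[0.011,0,0.14,0,0,0,0],[0.011,0,0.14,0,0,0,0]]'
python3 -m inch '[[0.004,0,-0.02,0,0,0,0],[0.005,0,-0.045,0,0,0,0],[0.004,0,-0.07,0,0,0,0],[-0.001,0,-0.095,0,0,0,0],[-0.01,0,-0.118,0,0,0,0],[-0.011,0,-0.14,0,0,0,0],[-0.011,0,-0.14,0,0,0,0],[-0.011,0,-0.14,0,0,0,0],[-0.011,0,-0.14,0,0,0,0]]'
python3 -m inch '[[0.001,0,0.022,0,0,0,0],[0.008,0,0.04,0,0,0,0],[0.013,0,0.057,0,0,0,0],[0.015,0,0.074,0,0,0,0],[0.016,0,0.09,0,0,0,0],[0.016,0,0.105,0,0,0,0],[0.014,0,0.12,0,0,0,0],[0.012,0,0.132,0,0,0,0],[0.011,0,0.14,0,0,0,0],[0.011,0,0.14,0,0,0,0],[0.011,0,0.14,0,0,0,0]]'
python3 -m inch '[[0.004,0,-0.02,0,0,0,0],[0.005,0,-0.045,0,0,0,0],[0.004,0,-0.07,0,0,0,0],[-0.001,0,-0.095,0,0,0,0],[-0.01,0,-0.118,0,0,0,0],[-0.011,0,-0.14,0,0,0,0],[-0.011,0,-0.14,0,0,0,0],[-0.011,0,-0.14,0,0,0,0],[-0.011,0,-0.14,0,0,0,0]]'
sed -i '/^im=/d' gauge.py
cat >> gauge.py <<'E'
def ang(im):
    f=im[195:222,397:425].astype(int); w=np.clip(f[...,2]-np.maximum(f[...,0],f[...,1])-5,0,None)
    ys,xs=np.nonzero(w>8); c=np.array([411.5,207.7]); P=np.c_[xs+397,ys+195]-c; W=w[w>8]
    r=np.hypot(*P.T); k=r>2.5; m=(P[k]*W[k,None]).sum(0); print("n",k.sum(),"angle cw from left-down, px",np.degrees(np.arctan2(m[1],m[0])).round(1), "tip",(P[np.argmax(r*(r<13))]+c).tolist())
im=grab_frame("side"); cv2.imwrite("pics/"+sys.argv[1],im)
for x in("d6.png","d8.png",sys.argv[1]): ang(cv2.imread("pics/"+x))
E
python3 gauge.py d9.png
```

```text
time_s: 36.87
eef_pos: [0.5314, -0.2783, 0.0475]
ee_rot: [0.002, -0.071, 0.997, -0.001]
wrist_force: [-3.2, -0.1, 19.8]
finger_gap: 0.0004
time_s: 37.62
eef_pos: [0.5407, -0.2756, 0.184]
ee_rot: [-0.001, -0.071, 0.997, 0.001]
wrist_force: [0.2, 0.7, -0.5]
finger_gap: 0.0007
time_s: 38.53
eef_pos: [0.5313, -0.2783, 0.0474]
ee_rot: [0.002, -0.071, 0.997, -0.001]
wrist_force: [-3.5, 0.4, 21.3]
finger_gap: 0.0002
time_s: 39.28
eef_pos: [0.5407, -0.2756, 0.1838]
ee_rot: [-0.001, -0.071, 0.997, 0.001]
wrist_force: [0.3, -0.1, -0.5]
finger_gap: 0.0002
n 23 angle cw from left-down, px 170.7 tip [400.0, 210.0]
n 19 angle cw from left-down, px -156.1 tip [403.0, 203.0]
n 20 angle cw from left-down, px -81.0 tip [414.0, 197.0]
```

```bash
python3 -m inch '[[0.001,0,0.022,0,0,0,0],[0.008,0,0.04,0,0,0,0],[0.013,0,0.057,0,0,0,0],[0.015,0,0.074,0,0,0,0],[0.016,0,0.09,0,0,0,0],[0.016,0,0.105,0,0,0,0],[0.014,0,0.12,0,0,0,0],[0.012,0,0.132,0,0,0,0],[0.011,0,0.14,0,0,0,0],[0.011,0,0.14,0,0,0,0],[0.011,0,0.14,0,0,0,0]]'
python3 -m inch '[[0.004,0,-0.02,0,0,0,0],[0.005,0,-0.045,0,0,0,0],[0.004,0,-0.07,0,0,0,0],[-0.001,0,-0.095,0,0,0,0],[-0.01,0,-0.118,0,0,0,0],[-0.011,0,-0.14,0,0,0,0],[-0.011,0,-0.14,0,0,0,0],[-0.011,0,-0.14,0,0,0,0],[-0.011,0,-0.14,0,0,0,0]]'
python3 -m inch '[[0.001,0,0.022,0,0,0,0],[0.008,0,0.04,0,0,0,0],[0.013,0,0.057,0,0,0,0],[0.015,0,0.074,0,0,0,0],[0.016,0,0.09,0,0,0,0],[0.016,0,0.105,0,0,0,0],[0.014,0,0.12,0,0,0,0],[0.012,0,0.132,0,0,0,0],[0.011,0,0.14,0,0,0,0],[0.011,0,0.14,0,0,0,0],[0.011,0,0.14,0,0,0,0]]'
python3 -m inch '[[0.004,0,-0.02,0,0,0,0],[0.005,0,-0.045,0,0,0,0],[0.004,0,-0.07,0,0,0,0],[-0.001,0,-0.095,0,0,0,0],[-0.01,0,-0.118,0,0,0,0],[-0.011,0,-0.15,0,0,0,0],[-0.011,0,-0.19,0,0,0,0],[-0.011,0,-0.23,0,0,0,0],[-0.011,0,-0.25,0,0,0,0],[-0.011,0,-0.25,0,0,0,0],[-0.011,0,-0.25,0,0,0,0]]'
python3 gauge.py d10.png
python3 - <<'E'
from h import *
im,p=snap("wrist","w19.png");R=p[1]; print(p[0])
hsv=cv2.cvtColor(im,cv2.COLOR_BGR2HSV)
g=cv2.inRange(cv2.cvtColor(cv2.imread("pics/d10.png"),cv2.COLOR_BGR2HSV),(45,90,40),(80,255,255))[190:232,390:436]; ys,xs=np.nonzero(g)
a=np.degrees(np.arctan2(ys+190-207.7,xs+390-411.5)); print("green band px angles",a.min().round(),a.max().round())
red=cv2.inRange(hsv,(0,100,60),(10,255,255))|cv2.inRange(hsv,(170,100,60),(180,255,255))
k,_,st,ce=cv2.connectedComponentsWithStats(red)
for i in range(1,k):
    P=onz("wrist",*ce[i],.088,p); d=P[:2]-[.6206,-.0972]
    if np.hypot(*d)<.1 and st[i][4]>3: print(ce[i].round(1),st[i][4],P[:2].round(4),np.hypot(*d).round(4),np.degrees(np.arctan2(d[1],d[0])).round(1))
m=cv2.inRange(hsv,(0,0,0),(180,255,45))
k,l,st,ce=cv2.connectedComponentsWithStats(m)
for i in range(1,k):
    if 60<st[i][2]<130 and st[i][3]<40: print("bar?",st[i],ce[i].round())
print("bar expected up",[proj("wrist",X,p).round() for X in([.535,-.239,.178],[.55,-.331,.178])])
E
```

```text
time_s: 40.25
eef_pos: [0.5313, -0.2782, 0.0475]
ee_rot: [0.001, -0.071, 0.997, -0.001]
wrist_force: [-4.0, -0.4, 21.2]
finger_gap: 0.0006
time_s: 41.0
eef_pos: [0.5407, -0.2756, 0.1839]
ee_rot: [-0.001, -0.071, 0.997, 0.001]
wrist_force: [-0.3, 0.3, 0.1]
finger_gap: 0.0006
time_s: 41.92
eef_pos: [0.5311, -0.2783, 0.0474]
ee_rot: [0.001, -0.071, 0.997, -0.001]
wrist_force: [-4.7, -0.0, 23.0]
finger_gap: 0.0007
time_s: 42.83
eef_pos: [0.5414, -0.2759, 0.2951]
ee_rot: [0.0, -0.071, 0.997, -0.0]
wrist_force: [-0.1, 0.6, -0.4]
finger_gap: 0.0001
n 23 angle cw from left-down, px 170.7 tip [400.0, 210.0]
n 19 angle cw from left-down, px -156.1 tip [403.0, 203.0]
n 17 angle cw from left-down, px -18.2 tip [422.0, 204.0]
[ 0.54101964 -0.27569605  0.29372154]
green band px angles -26.0 71.0
[430.8 192.8] 4 [ 0.545  -0.1079] 0.0763 -171.9
[430.3 207.5] 17 [ 0.5669 -0.103 ] 0.054 -173.9
[458. 242.] 19 [ 0.6157 -0.0397] 0.0578 94.9
[376.5 243.5] 8 [ 0.6329 -0.1721] 0.0759 -80.7
[390.2 243. ] 20 [ 0.6296 -0.1514] 0.0549 -80.5
[419.9 275. ] 14 [ 0.679  -0.0885] 0.0591 8.4
[418.6 285.2] 5 [ 0.6981 -0.0851] 0.0785 8.9
bar? [416 330  78  13  92] [458. 337.]
bar expected up [array([350., 189.]), array([264., 191.])]
```

The needle reads −18° with the green band at −26…71°, so it is in the band. A last check that it stays and that the lever is up.

```bash
python3 -m inch '[[0,0,-0.02,0,0,0,0],[0,0,-0.02,0,0,0,0],[0,0,-0.02,0,0,0,0],[0,0,-0.02,0,0,0,0],[0,0,-0.02,0,0,0,0],[0,0,-0.02,0,0,0,0],[0,0,-0.02,0,0,0,0],[0,0,-0.02,0,0,0,0],[0,0,-0.02,0,0,0,0],[0,0,-0.02,0,0,0,0],[0,0,-0.02,0,0,0,0],[0,0,-0.02,0,0,0,0]]'
python3 gauge.py d11.png | tail -1
python3 - <<'E'
from h import *
for f in("w18","w19"):
    g=cv2.imread(f"pics/{f}.png").max(2)[160:222,255:365]; ys,xs=np.nonzero(g<45); print(f,"bar dark px",len(xs),(xs.mean()+255).round(1),np.median(ys)+160)
a,b=[cv2.imread(f"pics/{f}.png")[170:300,340:400].astype(int) for f in("d6","d11")]; print("side lever diff",np.abs(a-b).mean())
o=[cv2.imread(f"pics/{f}.png")[40:260,100:250].astype(int) for f in("w18","w19")]; print("bystander area diff",np.abs(o[0]-o[1]).mean())
E
```

```text
time_s: 43.93
eef_pos: [0.5411, -0.2759, 0.3155]
ee_rot: [0.0, -0.071, 0.997, -0.0]
wrist_force: [-0.0, 0.5, 0.6]
finger_gap: 0.0002
n 18 angle cw from left-down, px -18.0 tip [422.0, 204.0]
w18 bar dark px 1744 310.3 192.0
w19 bar dark px 1749 310.4 192.0
side lever diff 4.177435897435897
bystander area diff 5.034393939393939
```

```bash
python3 -c "
from cell import *
print(hand_in())"
```

```text
the job is handed in; nothing more can be done
None
```

I handed the job in at about 44 s. The three vials on the bench (two green caps, one blue) are in the chamber, the lid is locked on, and the needle is in the green band after five full strokes. No verdict was reported.

**Last checks:**
- **Vials:** all three were standing in the chamber before the lid went on. I did not check them again through the closed lid.
- **Lid:** its marks lined up with the collar marks to about 1°, and its centre was about 1 mm off. After pumping, seen at a shallower angle, the same marks scattered by 2–3 mm.
- **Gauge:** the needle read −18° in the side picture, with the band at −26° to 71°, and had not moved a second later. It is near the low end of the band; I did not add the sixth stroke.
- **Lever and hand:** the bar is back where it was before the first stroke, and the arm is clear, with the fingers well above it.

**What disagreed:**
- **Finger length:** the fingertips were about 23 mm behind the TCP, not the stated 14 mm ahead. The first two grasps closed above the vial, and I corrected the height after that.
- **Grip contact:** the second and third grasps showed 8–9 N upward on the tool, which I could not explain. Those vials were still picked up and set down normally.
- **Bystanders:** I saw none of them move, but I only compared pictures for the oil bottle, tally counter and cover slips. They showed no obvious change during pumping.

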